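# Clear the test plate, lay the fuses in the holder and start the test

### The arm

A 6-joint arm with a two-finger parallel gripper is mounted at the origin on the work surface. World frame = base frame: x ahead of the robot, y to its left, z up, the work surface at z = 0. Lengths are in m, angles in rad, forces in N, time in s.
With the tool pointing down it reaches from about 0.275 to 0.725 m from the base axis. Payload 15.9 kg.
Tool frame: the origin (TCP) lies midway between the tips of the shut fingers; the grasp point (between the pads) lies 19 mm behind it; z points along the fingers, y is the line along which they close (so a half turn about z gives the same grasp; the last joint's range is limited). The gripper opens to 85 mm and grips with 20 to 120 N. Pads are 22 mm wide; open, the fingers measure 114 mm over their backs; the gripper's body (76 mm by 85 mm) begins 54 mm behind the grasp point. The pads swing forward as they close: fully open they stand 13 mm farther back than shut.
Start: joints at [1.149, 0.213, -0.034, 1.323, 0, 1.571], TCP at [0.205, 0.456, 0.231] pointing down, gripper open.
Joint ranges: [-2.98, 2.98], [-0.74, 1.72], [-1.14, 1.35], [-2.1, 2.04], [-1.57, 1.44], [-3.14, 3.14]. Speed limits (rad/s): [1.89, 1.89, 2.39, 2.57, 3.14, 3.14].

### API

Orientations are given as a unit quaternion [w, x, y, z].
In Python, from workcell import env, optics, order gives the robot as it stands.
- The arm moves only by the tool drive_tool, never from a script. Its argument "commands" is a list of rows, each a list of 3 entries, a list of its own where there are three numbers: the shift along the tool's x, y, z scaled (see below), then the turn, a rotation vector about the tool's x, y, z scaled (see below), then the opening, from 0 (shut) to 1 (fully open). A call has 1 to 20 rows; each row shifts and turns the commanded pose from where the row before left it, along the tool's axes as they then stand; what a row does not reach is not made up. The controller multiplies each number of a shift by 0.04 m and each number of a turn by pi rad. A row lasts 1/10 s, in which the tool goes at most 50 mm and 8.59 degrees, less where a joint would pass 70% of its speed; a pose out of reach is approached as far as the arm can. A call with a number of a shift or a turn outside -1 to 1 is refused whole. A call with a gripper value outside its range is refused whole. The fingers move at their own pace and stop on an object; "newtons" is the grip in N (left out, the last holds). Time passes only in rows, so rows that do not move let the fingers close. It gives the time, the measured TCP pose, the force, the opening and the grip force at its end, in the units of the state.
- env.read_state(): the state, without advancing time (a new reading comes with each control period).
- optics.read_camera(name): name is "scene" or "top" or "wrist"; returns a dict with "img" (400x640x3 uint8, blue, green, red), "z_map" (400x640 float32, m along the optical axis (not along the pixel's ray), 0 where there is no reading), "vfov" (degrees; the focal length in pixels is half the picture's height over the tangent of half this angle, whatever the lens; pixels are square), "cx", "cy" (the principal point, pixels), "pose" (4x4, takes a point from camera to world coordinates); the wrist camera has in their place "hand_eye" (4x4, takes a point from camera to tool coordinates, whose origin is the TCP and whose axes are the flange's). Camera axes: x right, y down, z forward; pixel columns grow to the right and rows downward; lengths in m; the calibration is good to about 2 mm. The wrist camera is an equidistant fisheye: a pixel r from the principal point sees the ray r / f radians off the axis. A picture is of the moment at which its call begins: read the wrist's pose just before it.
- order.close_job(): hands the job in; it is judged then, once.
The state is a dict: "time": time; "joints": joint angles; "qd": joint speeds; "joint_torque": joint torques, N m; "eef_pos": TCP position; "tcp_rot": TCP orientation; "ft_force": force on the tool from outside, world axes, zero at the start; "moment": the same for the moment, N m; "grip_width": finger opening in m; "grip_force": force on a finger pad.
Only numpy, scipy, OpenCV 4.12 (cv2) and the standard library are available. Lean on these libraries where they do the work, as an engineer would, in place of code of your own. Each camera call takes 0.05 s, during which the arm holds its last target. There are 200 camera calls.

### The job

First use the black scraper block to push every loose brass trimming off the raised test plate into the trough along its edge, never touching the trimmings with the fingers, and stand the block back upright on its cork mat. Only when the plate is clear, take each standing fuse and lay it on its side, centred in a saddle of the grey fuse holder, one fuse to a saddle, and when all are in, press the test button down. Leave the busbar offcut and the fuse puller where they lie.

Things in the scene. Friction and masses are not known exactly. Their poses are not given: they have to be found in the camera images.
- plate: Fixed grey test plate, 220 (own x) x 140 (own y) x 30 mm high, flat top without rims; origin at the centre of its underside, on the worktop, the trough not counted. Along its +y edge runs an open aluminium trough: inside from own y 70 to 135 mm, floor 3 mm high, outer wall and end walls 24 mm high (lower than the plate's top). Yaw within 0.2 rad of the world's.
- holder: Fixed grey nylon fuse holder, base 275 (own x) x 70 (own y) x 6 mm, origin at the centre of its underside. Four V saddles 70 mm apart along own x, grooves along own y. Each is 46 mm long and 20 mm wide at the lips, so fingers pass down either side; bottom of the V 33 mm, lips 39 mm above the worktop, sides sloping 30 degrees, open-ended.
- saddle0 (a point): Centre of a fuse lying properly in saddle 0 (own x of the holder -105 mm), 46 mm above the worktop; x and y axes as the holder's
- saddle1 (a point): Centre of a fuse lying properly in saddle 1 (own x of the holder -35 mm), 46 mm above the worktop; x and y axes as the holder's
- saddle2 (a point): Centre of a fuse lying properly in saddle 2 (own x of the holder 35 mm), 46 mm above the worktop; x and y axes as the holder's
- saddle3 (a point): Centre of a fuse lying properly in saddle 3 (own x of the holder 105 mm), 46 mm above the worktop; x and y axes as the holder's
- fuse_a: Cylindrical fuse, white ceramic with silver end caps, 22 mm diameter, 58 mm long, 55 g (varies), both ends alike; stands upright on the worktop at the start; origin at its middle (halfway along, on the axis), own z along its axis. Three or four of the four are present. A lying fuse can roll.
- fuse_b: Cylindrical fuse, white ceramic with silver end caps, 22 mm diameter, 58 mm long, 55 g (varies), both ends alike; stands upright on the worktop at the start; origin at its middle (halfway along, on the axis), own z along its axis. Three or four of the four are present. A lying fuse can roll.
- fuse_c: Cylindrical fuse, white ceramic with silver end caps, 22 mm diameter, 58 mm long, 55 g (varies), both ends alike; stands upright on the worktop at the start; origin at its middle (halfway along, on the axis), own z along its axis. Three or four of the four are present. A lying fuse can roll.
- fuse_d: Cylindrical fuse, white ceramic with silver end caps, 22 mm diameter, 58 mm long, 55 g (varies), both ends alike; stands upright on the worktop at the start; origin at its middle (halfway along, on the axis), own z along its axis. Three or four of the four are present. A lying fuse can roll.
- mat: Fixed thin brown cork mat, 80 (own x) x 130 (own y) x 3 mm, origin at the centre of its underside; home of the scraper block
- scraper: Black bakelite scraper block, 140 g, stands upright on the mat at the start; origin at the centre of its underside. A flat-bottomed foot 46 (own x) x 90 (own y) x 18 mm high, whose long vertical faces do the scraping, and on it a central grip rib 24 (own x) x 60 (own y) mm that reaches from 18 to 61 mm height.
- chip0: Brass trimming, a loose bit 14 x 10 x 8 mm, 10 g, lying on the test plate; origin at the centre of its underside. Three to six of the six are present.
- chip1: Brass trimming, a loose bit 14 x 10 x 8 mm, 10 g, lying on the test plate; origin at the centre of its underside. Three to six of the six are present.
- chip2: Brass trimming, a loose bit 14 x 10 x 8 mm, 10 g, lying on the test plate; origin at the centre of its underside. Three to six of the six are present.
- chip3: Brass trimming, a loose bit 14 x 10 x 8 mm, 10 g, lying on the test plate; origin at the centre of its underside. Three to six of the six are present.
- chip4: Brass trimming, a loose bit 14 x 10 x 8 mm, 10 g, lying on the test plate; origin at the centre of its underside. Three to six of the six are present.
- chip5: Brass trimming, a loose bit 14 x 10 x 8 mm, 10 g, lying on the test plate; origin at the centre of its underside. Three to six of the six are present.
- test (a joint): Travel of the test button, a spring push button: 0 up, 0.006 m fully down (takes 5 N); counts as pressed beyond 0.004 m
- test_top (a point): Centre of the test button's flat black round cap, 36 mm across, on a small fixed grey housing; pressed straight down
- busbar: Bystander: loose brass busbar offcut 90 x 25 x 8 mm, flat on the worktop, origin at the centre of its underside, long along own x
- puller: Bystander: loose black bakelite fuse puller, 138 x 31 x 18 mm, flat on the worktop; origin at the middle of its handle's underside, jaws towards own +x
Things that resemble listed ones, but are neither listed nor needed, are in the scene too. What is shaped like the fuse_c but orange or red is not meant.

How it is judged:
By the outcome, as a careful person would: the job done as asked, in the order asked, and still so for the second after the job is handed in, with the robot touching nothing.
Of fuse_a, fuse_b, fuse_c, fuse_d only 3 to 4 are there at a start; the rules pass over those that are not, and their reading is None.
Of chip0, chip1, chip2, chip3, chip4, chip5 only 3 to 6 are there at a start; the rules pass over those that are not, and their reading is None.
At some moment in a run one of fuse_a, fuse_b, fuse_c, fuse_d, scraper may be knocked a few centimetres aside while the robot is not near it.
Once in a run the grip may slacken for a moment while it holds something.
It also fails if it takes over 210 s, if anything falls off the work surface, if the arm or the gripper's body presses on something with over 40 N, if the wrist force passes 120 N, or if a joint passes its speed limit or range.

## Working session

There is one attempt and no reset: what is moved stays moved. The work goes in short steps, Python scripts to look and compute and a tool call to move; the robot and the scene stay as the last step left them, time stands still between calls to the robot, and variables do not carry over. Pictures are saved under pics/ and viewed, at most 14 in all, crops included, and the job is handed in when it is done.

Besides the shell and the picture viewer there is one more tool, called after "Request:" as name(argument=value, ...) on one line, values as JSON. drive_tool: Moves the arm, as the interface text tells. Shifts and turns lie within -1 to 1; 1 stands for 0.04 m of shift or pi rad of turn. Its arguments: {"type":"object","properties":{"commands":{"type":"array"},"newtons":{"type":"number"}},"required":["commands"]}

```bash
ls; mkdir -p pics; python3 - <<'E'
from workcell import env,optics,order
import cv2,numpy as np
print(env.read_state())
for n in("scene","top"):
    c=optics.read_camera(n); cv2.imwrite(f"pics/{n}0.png",c["img"]); np.savez(f"{n}0.npz",**c)
    print(n,c["vfov"],c["cx"],c["cy"],np.round(c["pose"],4).tolist())
E
```

```text
pics
{'time': 0.0, 'joints': array([ 1.14901487e+00,  2.13402784e-01, -3.50398303e-02,  1.32352219e+00,
        1.44088893e-06,  1.57079058e+00]), 'qd': array([-2.09362121e-03, -8.95987707e-05,  6.49933565e-04,  4.54418707e-04,
       -6.90609944e-04,  1.84023389e-03]), 'joint_torque': array([ 4.03066297e-03, -6.86147118e+01,  4.87126064e+01,  1.70026085e-02,
        3.00095489e-04, -2.36143205e-05]), 'eef_pos': array([0.20455245, 0.45586794, 0.23080052]), 'tcp_rot': array([-1.23005693e-04,  2.09328130e-01,  9.77845281e-01, -5.71145095e-04]), 'ft_force': array([ 0.83844004, -0.40005886,  0.43224492]), 'moment': array([-0.00665203, -0.00022115,  0.04062365]), 'grip_force': 0.0, 'grip_width': 0.08507102650971951}
scene 55.74437564439977 313.42141827250686 196.10087062864432 [[0.0626, 0.7164, -0.6949, 1.0664], [0.9979, -0.0566, 0.0316, -0.0911], [-0.0167, -0.6954, -0.7184, 0.6082], [0.0, 0.0, 0.0, 1.0]]
top 50.72893997066208 314.06975163180186 201.2762117884036 [[0.0146, -0.994, 0.1085, 0.4812], [-0.9998, -0.0128, 0.0173, -0.0626], [-0.0158, -0.1087, -0.9939, 0.9284], [0.0, 0.0, 0.0, 1.0]]
```

View pics/top0.png

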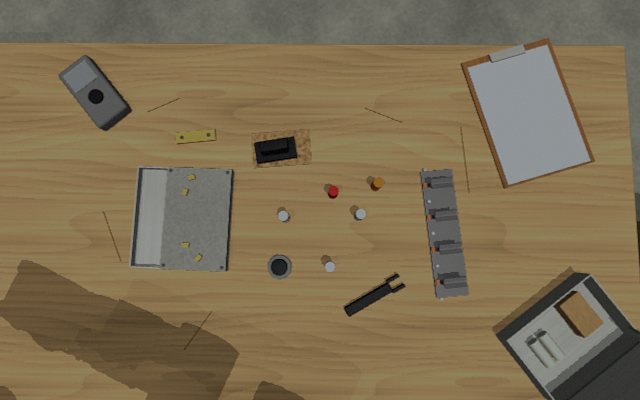

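View pics/scene0.png

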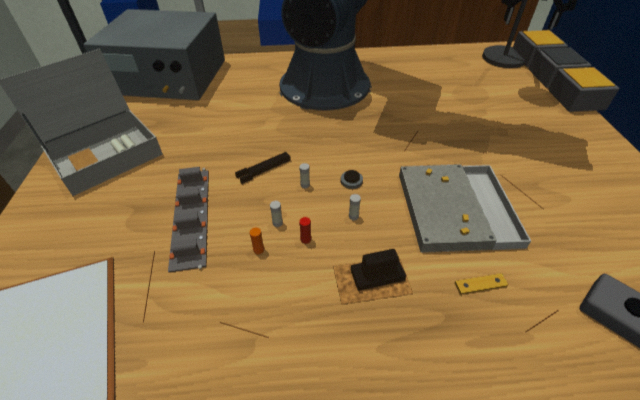

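Top view: the plate is at (182,218) with the trough on its left (+y). Four chips are at (192,177), (185,191), (185,244) and (198,257). The scraper is at (276,149) on its mat at (281,149), the holder at (444,233), the button at (279,266), the busbar at (196,136) and the puller at (375,295).

Fuse candidates: white ones standing at (284,215), (360,213) and (330,266), red at (333,191), orange at (377,183), and two lying in the box at (545,347). Only the three white standing ones fit the description. I'll confirm them in a crop while measuring.

```bash
cat >h.py <<'E'
import numpy as np,cv2
from workcell import env,optics
def f(c): return 200/np.tan(np.radians(float(c["vfov"]))/2)
def ray(c,uv):
    uv=np.atleast_2d(uv).astype(float); d=np.c_[(uv[:,0]-c["cx"])/f(c),(uv[:,1]-c["cy"])/f(c),np.ones(len(uv))]
    return c["pose"][:3,3],d@c["pose"][:3,:3].T
def cast(c,uv,z):
    o,d=ray(c,uv); return o+d*((z-o[2])/d[:,2])[:,None]
def cloud(c):
    v,u=np.mgrid[:400,:640]; o,d=ray(c,np.c_[u.ravel(),v.ravel()])
    P=o+d*np.asarray(c["z_map"]).ravel()[:,None]; return P.reshape(400,640,3)
def roi(m,b):
    r=np.zeros_like(m); u0,v0,u1,v1=b; r[v0:v1,u0:u1]=m[v0:v1,u0:u1]; return r
def rect(P):
    (x,y),(w,h),a=cv2.minAreaRect((P[:,:2]*1000).astype(np.float32)); return np.round([x,y,w,h,a],1)
def blobs(m,lo=8):
    n,l,s,c=cv2.connectedComponentsWithStats(m.astype(np.uint8)); return [(l==i) for i in range(1,n) if s[i,4]>=lo]
def yellow(c):
    h=cv2.cvtColor(c["img"],cv2.COLOR_BGR2HSV); return (h[...,0]>20)&(h[...,0]<34)&(h[...,1]>140)&(h[...,2]>90)
E
python3 - <<'E'
from h import *
T=dict(np.load("top0.npz"));S=dict(np.load("scene0.npz"))
for nm,c in(("top",T),("scene",S)):
    P=cloud(c);z=P[...,2]
    B=dict(plate=((125,155,245,285),(390,155,535,255)),scr=((245,125,320,170),(325,240,415,305)),hold=((410,160,480,305),(160,160,215,275)),btn=((262,250,298,284),(335,165,368,192)))
    i=nm=="scene"; print(nm)
    p=lambda k,a,b:P[roi((z>a)&(z<b),B[k][i])]
    print("plate",rect(p("plate",.027,.033)),np.median(p("plate",.027,.033)[:,2]))
    print("plate+trough",rect(p("plate",.018,.033)))
    print("rib",rect(p("scr",.055,.08)),np.median(p("scr",.055,.08)[:,2]),"foot",rect(p("scr",.015,.08)))
    print("holder all",rect(p("hold",.004,.06)),"top z pct",np.percentile(p("hold",.03,.06)[:,2],[5,50,95]))
    for b in blobs(roi(z>.03,B["hold"][i])): print("  saddle",rect(P[b]),b.sum())
    b=p("btn",.008,.08); print("btn",rect(b),np.percentile(b[:,2],[10,50,90,98]))
    hsv=cv2.cvtColor(c["img"],cv2.COLOR_BGR2HSV)
    fu=(270,170,400,280) if not i else (240,155,370,260)
    for b in blobs(roi((z>.05),fu)): 
        u=np.argwhere(b).mean(0)[::-1]; zt=np.percentile(P[b][:,2],95)
        tt=b&(z>zt-.004); print(" fuse",u.round(),np.round(P[tt].mean(0)*1000,1),rect(P[tt]),hsv[b].mean(0).round())
    for b in blobs(roi(yellow(c),B["plate"][i]),4):
        u=np.argwhere(b).mean(0)[::-1]; print(" chip",u.round(1),np.round(cast(c,u,.036)*1000)[0],np.round(P[b].mean(0)*1000),b.sum())
    h=(hsv[...,0]>5)&(hsv[...,0]<20)&(hsv[...,1]>100)
a=cv2.resize(T["img"][165:290,255:480],None,fx=3,fy=3,interpolation=cv2.INTER_CUBIC)
cv2.imwrite("pics/crop1.png",a)
E
```

```text
top
plate [540.5 238.5 206.6 219.8  88.5] 0.02968199601873156
plate+trough [540.8 239.9 209.5 220.2  88.4]
rib [694.2  39.7  25.   59.6  10.1] 0.0632200656531059 foot [693.8  39.5  46.7  90.    9. ]
holder all [ 523.2 -330.6  146.1  301.9   89.8] top z pct [0.03277123 0.03619102 0.03966989]
  saddle [ 622.5 -318.4   21.8   46.6    6.8] 226
  saddle [ 525.9 -204.2   25.9  295.8   12.5] 234
  saddle [ 477.1 -210.3   23.8  294.5    3.1] 239
  saddle [ 437.4 -213.   311.7   32.3   79.7] 247
btn [439.   25.8  49.2  49.9   0.6] [0.0100822  0.0153396  0.02253515 0.02406626]
 fuse [378. 182.] [ 615.7 -179.1   69.8] [ 556.6 -121.8   19.2  190.8   46.2] [ 17. 189. 138.]
 fuse [334. 190.] [596.4 -87.2  72.2] [544.4 -80.5  19.3 130.   82.7] [  2. 193. 137.]
 fuse [361. 214.] [ 549.5 -142.    83.2] [ 516.8 -110.3   18.9  117.7   45.6] [ 76.  14. 144.]
 fuse [283. 216.] [545.8  16.6  57.7] [545.8  16.5  19.   19.   46.3] [ 73.  10. 140.]
 fuse [330. 267.] [442.4 -82.   58.1] [442.8 -81.9  18.3  20.4   0.5] [ 85.  17. 149.]
 chip [190.7 176.5] [629. 219.  36.] [629. 219.  38.] 10
 chip [185.  191.5
[... 682 characters left out ...]
5.6] [ 26.  27. 130.]
 fuse [355. 199.] [546.9  16.3  58.2] [546.3  16.2  20.4  19.9  51.9] [ 26.  26. 131.]
 fuse [275. 206.] [ 559.5 -143.8   65.1] [ 803.9 -123.4  528.6   20.2    4.8] [ 25.  28. 133.]
 fuse [305. 222.] [600.  -87.9  58.1] [599.8 -87.8  19.9  20.3  67. ] [  4. 224. 144.]
 fuse [255. 233.] [ 618.2 -181.5   58. ] [ 618.  -181.1   21.1   18.7    3.3] [ 14. 238. 156.]
 fuse [366. 257.] [692.5  14.8  63.9] [692.1  14.5  10.4  12.6  80. ] [ 17. 108.  40.]
 chip [429.  170.5] [454. 197.  36.] [456. 196.  38.] 16
 chip [444.9 178.1] [481. 225.  36.] [514. 207.  68.] 19
 chip [465.1 217. ] [594. 230.  36.] [615. 216.  61.] 25
 chip [464.7 230.2] [627. 218.  36.] [628. 217.  38.] 30
```

View pics/crop1.png

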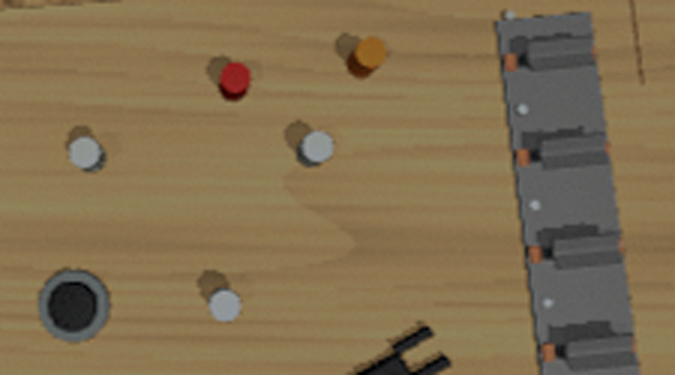

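The crop shows three white fuses at crop pixels (85,153), (317,147) and (225,306). Red (235,80) and orange (368,53) are decoys. The button's black cap is at (73,305), and the four saddles are on the right. First move: go above the scraper.

Request:
drive_tool(commands=[[[0,0,0],[0,0,0.039],1],[[0,0,0],[0,0,0.039],1],[[0,0,0],[0,0,0.039],1],[[0,0,0],[0,0,0.039],1],[[0,0,0],[0,0,0.039],1],[[0,0,0],[0,0,0.039],1],[[0,0,0],[0,0,0.039],1],[[0,0,0],[0,0,0.039],1],[[0,0,0],[0,0,0],1]], newtons=60)

```text
time: 1.0
eef_pos: [0.2046, 0.456, 0.231]
tcp_rot: [0.0, 0.646, 0.763, -0.0]
ft_force: [-0.2, -0.2, 0.3]
grip_width: 0.0856
grip_force: 0.0
```

Request:
drive_tool(commands=[[[-0.615,0.516,0.1],[0,0,0],1],[[-0.615,0.516,0.1],[0,0,0],1],[[-0.615,0.516,0.1],[0,0,0],1],[[-0.615,0.516,0.1],[0,0,0],1],[[-0.615,0.516,0.1],[0,0,0],1],[[-0.615,0.516,0.1],[0,0,0],1],[[-0.615,0.516,0.1],[0,0,0],1],[[-0.615,0.516,0.1],[0,0,0],1],[[-0.615,0.516,0.1],[0,0,0],1],[[-0.615,0.516,0.1],[0,0,0],1],[[-0.615,0.516,0.1],[0,0,0],1],[[-0.615,0.516,0.1],[0,0,0],1],[[-0.615,0.516,0.1],[0,0,0],1],[[-0.615,0.516,0.1],[0,0,0],1],[[-0.615,0.516,0.1],[0,0,0],1],[[-0.615,0.516,0.1],[0,0,0],1],[[-0.615,0.516,0.1],[0,0,0],1],[[-0.615,0.516,0.1],[0,0,0],1],[[-0.615,0.516,0.1],[0,0,0],1],[[0,0,0],[0,0,0],1]])

```text
time: 3.0
eef_pos: [0.6713, 0.0586, 0.1535]
tcp_rot: [-0.0, 0.644, 0.765, -0.001]
ft_force: [0.3, 0.2, 0.2]
grip_width: 0.0855
grip_force: 0.0
```

```bash
cat >>h.py <<'E'
from scipy.spatial.transform import Rotation as Ro
def RT(s=None):
    s=s or env.read_state(); q=s["tcp_rot"]; return Ro.from_quat([q[1],q[2],q[3],q[0]]),np.array(s["eef_pos"])
def go(t,Rg=None):
    "shift to reach t in tool axes (units), turn rotvec (units) to Rg from now"
    R,p=RT(); print("shift u",np.round(R.inv().apply(np.array(t)-p)/.04,3),"total mm",round(np.linalg.norm(t-p)*1000,1), "" if Rg is None else np.round((R.inv()*Rg).as_rotvec()/np.pi,4))
def down(th,tilt=0):
    "tool y at world angle th deg; tilt deg about tool y"
    t=np.radians(th);y=np.array([np.cos(t),np.sin(t),0]);z=np.array([0,0,-1.]);x=np.cross(y,z)
    return Ro.from_matrix(np.c_[x,y,z])*Ro.from_euler("y",tilt,degrees=True)
def look(n,tag=None):
    c=optics.read_camera(n)
    if tag: cv2.imwrite(f"pics/{tag}.png",c["img"])
    return c
E
python3 - <<'E'
from h import *
c=look("scene");P=cloud(c);z=P[...,2]
b=P[roi((z>.055)&(z<.07),(325,240,415,305))]; print("rib",rect(b)); b=P[roi((z>.015)&(z<.07),(325,240,415,305))]; print("foot",rect(b))
go([.6941,.0394,.153],down(9.6)); print(env.read_state()["joints"].round(3))
for nm in("top","scene"):
    c=dict(np.load(nm+"0.npz"));P=cloud(c);z=P[...,2];i=nm=="scene"
    for b in blobs(roi((z>.03)&(z<.042),(410,160,480,305) if not i else (160,160,215,275)),60):
        Q=P[b]; Q=Q[np.linalg.norm(Q-np.median(Q,0),axis=1)<.035]; print(nm,"saddle",rect(Q),len(Q))
    for b in blobs(roi((z>.05)&(z<.064),(270,170,400,280) if not i else (240,155,370,260))):
        Q=P[b]; Q=Q[Q[:,2]>.055]; Q=Q[np.linalg.norm(Q-np.median(Q,0),axis=1)<.02]
        if len(Q)>4: print(nm," fuse",rect(Q))
    for b in blobs(roi((z>.02)&(z<.03),(262,250,298,284) if not i else (335,165,368,192))): print(nm,"cap",rect(P[b]),np.median(P[b][:,2]))
    for b in blobs(roi((z>.004)&(z<.012),(410,160,480,305) if not i else (160,160,215,275)),60): print("base",rect(P[b]),b.sum())
E
```

```text
rib [694.2  39.1  25.1  59.5   9.9]
foot [694.7  39.6  46.8  90.6   8.7]
shift u [-0.608  0.499  0.023] total mm 31.5 [-0.0005 -0.      0.0009]
[ 0.089  0.605  0.353  1.32  -0.     1.49 ]
top saddle [ 622.5 -318.4   21.8   46.6    6.8] 225
top saddle [ 553.1 -326.3   22.    46.3    6.6] 230
top saddle [ 483.4 -334.3   22.    46.1    6.6] 238
top saddle [ 414.1 -342.    22.    46.6    7. ] 243
top  fuse [ 617.2 -180.9   18.9   19.5   89.8]
top  fuse [599.4 -87.6  19.4  18.8   0.6]
top  fuse [ 551.5 -144.3   19.    20.6   45.2]
top  fuse [545.3  16.   20.3  19.   46.4]
top  fuse [441.7 -81.9  20.1  20.2  45.9]
top cap [438.3  25.8  32.9  33.   47.6] 0.021891687518709846
base [ 517.4 -330.6  285.    74.6    6. ] 2735
scene saddle [ 414.7 -342.2   23.2   46.1    7.5] 149
scene saddle [ 483.7 -334.2   22.5   46.5    7.8] 171
scene saddle [ 553.5 -326.4   23.2   46.3    5.8] 201
scene saddle [ 622.7 -318.6   21.6   46.7    6.4] 243
scene  fuse [443.4 -82.4  19.5  20.2   5.6]
scene  fuse [546.3  16.2  20.4  19.9  51.9]
scene  fuse [ 551.1 -144.    19.8   22.1   65.8]
scene  fuse [599.9 -87.8  19.9  20.4  67. ]
scene  fuse [ 618.  -181.1   21.1   18.7    3.3]
scene  fuse [691.   13.5   8.7  11.7  42.9]
scene cap [439.8  25.9  33.2  33.8  55.9] 0.02194011416480901
base [ 517.9 -330.5  287.2   70.7    6.5] 2038
```

Request:
drive_tool(commands=[[[-0.304,0.25,0],[0,0,0],1],[[-0.304,0.25,0],[0,0,0],1],[[0,0,0],[0,0,0],1],[[0,0,0],[0,0,0],1],[[0,0,0.5],[0,0,0],1],[[0,0,0.5],[0,0,0],1],[[0,0,0.5],[0,0,0],1],[[0,0,0.2],[0,0,0],1],[[0,0,0],[0,0,0],1]])

```text
time: 3.95
eef_pos: [0.6925, 0.0413, 0.0866]
tcp_rot: [-0.001, 0.644, 0.765, -0.001]
ft_force: [0.2, -0.3, 0.1]
grip_width: 0.0856
grip_force: 0.0
```

Request:
drive_tool(commands=[[[-0.05,0.03,0.4],[0,0,0],1],[[0,0,0.4],[0,0,0],1],[[0,0,0.4],[0,0,0],1],[[0,0,0.2],[0,0,0],1],[[0,0,0],[0,0,0],1],[[0,0,0],[0,0,0],0.1],[[0,0,0],[0,0,0],0.1],[[0,0,0],[0,0,0],0.1],[[0,0,0],[0,0,0],0.1],[[0,0,0],[0,0,0],0.1],[[0,0,0],[0,0,0],0.1],[[0,0,0],[0,0,0],0.1]], newtons=80)

```text
time: 5.15
eef_pos: [0.6956, 0.0389, 0.032]
tcp_rot: [0.0, 0.645, 0.764, 0.0]
ft_force: [-0.1, -0.1, 5.8]
grip_width: 0.0231
grip_force: 79.3
```

Request:
drive_tool(commands=[[[0,0,-0.2],[0,0,0],0.1],[[0,0,-0.5],[0,0,0],0.1],[[0,0,-0.5],[0,0,0],0.1],[[0,0,-0.5],[0,0,0],0.1],[[0,0,-0.5],[0,0,0],0.1],[[0,0,0],[0,0,-0.0437],0.1],[[0,0,0],[0,0,-0.0437],0.1],[[0,0,0],[0,0,-0.0437],0.1],[[0,0,0],[0,0,-0.0437],0.1],[[0,0,0],[0,0,-0.0437],0.1],[[0,0,0],[0,0,-0.0437],0.1],[[0,0,0],[0,0,-0.0437],0.1],[[0,0,0],[0,0,-0.0437],0.1],[[0,0,0],[0,0,-0.0437],0.1],[[0,0,0],[0,0,-0.0437],0.1],[[0,0,0],[0,0,0],0.1],[[0,0,0],[0,0,0],0.1]])

```text
time: 6.85
eef_pos: [0.6951, 0.0389, 0.1195]
tcp_rot: [-0.0, 0.017, 1.0, 0.0]
ft_force: [-0.5, -0.2, -0.6]
grip_width: 0.023
grip_force: 82.1
```

```bash
python3 - <<'E'
from h import *
print(env.read_state()["eef_pos"],env.read_state()["ft_force"]);go([.6102,.1557,.12],down(88.4))
E
```

```text
[0.695061   0.03890989 0.11946807] [-0.51981366 -0.24269727 -0.61575183]
shift u [ 2.218  2.847 -0.013] total mm 144.4 [ 0.     -0.     -0.0017]
```

Request:
drive_tool(commands=[[[0.277,0.356,0],[0,0,0],0.1],[[0.277,0.356,0],[0,0,0],0.1],[[0.277,0.356,0],[0,0,0],0.1],[[0.277,0.356,0],[0,0,0],0.1],[[0.277,0.356,0],[0,0,0],0.1],[[0.277,0.356,0],[0,0,0],0.1],[[0.277,0.356,0],[0,0,0],0.1],[[0.277,0.356,0],[0,0,0],0.1],[[0,0,0],[0,0,0],0.1],[[0,0,0.4],[0,0,0],0.1],[[0,0,0.4],[0,0,0],0.1],[[0,0,0.4],[0,0,0],0.1],[[0,0,0.15],[0,0,0],0.1],[[0,0,0],[0,0,0],0.1],[[0,0,0],[0,0,0],0.1]])

```text
time: 8.35
eef_pos: [0.6102, 0.1554, 0.066]
tcp_rot: [0.0, 0.015, 1.0, 0.0]
ft_force: [0.8, 0.7, -0.8]
grip_width: 0.0227
grip_force: 82.2
```

```bash
python3 - <<'E'
from h import *
print(RT()[1])
c=look("scene","s1");cv2.imwrite("pics/s1c.png",cv2.resize(c["img"][130:280,360:560],None,fx=3,fy=3))
E
```

```text
[0.61018385 0.1554255  0.06598024]
```

View pics/s1c.png

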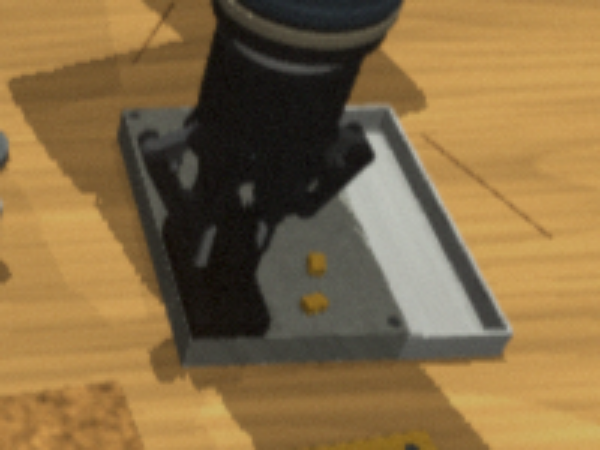

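The scraper is on the -y strip of the plate, with the two chips at crop (317,263) and (314,303) ahead of it. Lowering until it touches.

Request:
drive_tool(commands=[[[0,0,0.05],[0,0,0],0.1],[[0,0,0.05],[0,0,0],0.1],[[0,0,0.02],[0,0,0],0.1],[[0,0,0],[0,0,0],0.1]])

```text
time: 8.8
eef_pos: [0.6098, 0.1553, 0.0604]
tcp_rot: [-0.0, 0.015, 1.0, -0.0]
ft_force: [-0.8, 0.1, -1.7]
grip_width: 0.0226
grip_force: 82.2
```

Request:
drive_tool(commands=[[[0,0,0.02],[0,0,0],0.1],[[0,0,0],[0,0,0],0.1]])

```text
time: 9.0
eef_pos: [0.6098, 0.1553, 0.0596]
tcp_rot: [-0.0, 0.015, 1.0, -0.0]
ft_force: [0.3, 0.2, -1.4]
grip_width: 0.0229
grip_force: 82.2
```

Request:
drive_tool(commands=[[[0,0,0.015],[0,0,0],0.1],[[0,0.1,0],[0,0,0],0.1],[[0,0.2,0],[0,0,0],0.1],[[0,0.2,0],[0,0,0],0.1],[[0,0.2,0],[0,0,0],0.1],[[0,0.2,0],[0,0,0],0.1],[[0,0.2,0],[0,0,0],0.1],[[0,0.2,0],[0,0,0],0.1],[[0,0.2,0],[0,0,0],0.1],[[0,0.2,0],[0,0,0],0.1],[[0,0.2,0],[0,0,0],0.1],[[0,0.2,0],[0,0,0],0.1],[[0,0.2,0],[0,0,0],0.1],[[0,0.2,0],[0,0,0],0.1],[[0,0.2,0],[0,0,0],0.1],[[0,0.2,0],[0,0,0],0.1],[[0,0.1,0],[0,0,0],0.1],[[0,0,0],[0,0,0],0.1]])

```text
time: 10.8
eef_pos: [0.6133, 0.2759, 0.059]
tcp_rot: [-0.0, 0.014, 1.0, 0.0]
ft_force: [-0.1, -0.2, -1.4]
grip_width: 0.0226
grip_force: 82.2
```

```bash
python3 - <<'E'
from h import *
print(RT()[1])
c=look("scene");cv2.imwrite("pics/s2c.png",cv2.resize(c["img"][130:280,360:560],None,fx=3,fy=3))
# next: sweep 2 start above
go([.6134,.2677,.12]);
E
```

```text
[0.61327774 0.27590828 0.05901539]
shift u [-0.009 -0.194 -1.524] total mm 61.5
```

View pics/s2c.png

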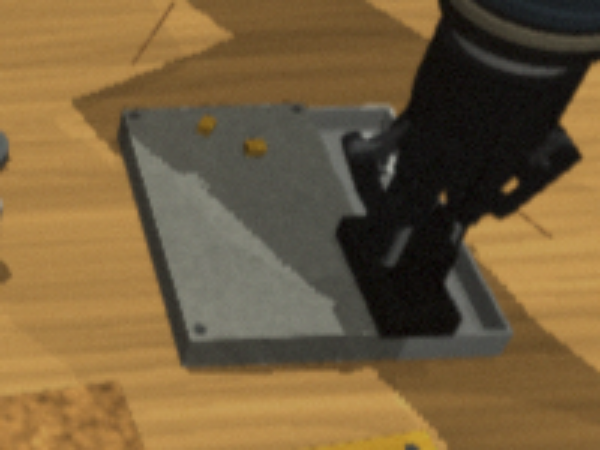

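The right half is clear. Two chips remain at crop (206,125) and (255,148). Second sweep.

Request:
drive_tool(commands=[[[0,0,-0.5],[0,0,0],0.1],[[0,0,-0.5],[0,0,0],0.1],[[0,0,-0.52],[0,0,0],0.1],[[0.399,-0.333,0],[0,0,0],0.1],[[0.399,-0.333,0],[0,0,0],0.1],[[0.399,-0.333,0],[0,0,0],0.1],[[0.399,-0.333,0],[0,0,0],0.1],[[0.399,-0.333,0],[0,0,0],0.1],[[0.399,-0.333,0],[0,0,0],0.1],[[0.399,-0.333,0],[0,0,0],0.1],[[0.399,-0.333,0],[0,0,0],0.1],[[0.399,-0.333,0],[0,0,0],0.1],[[0,0,0],[0,0,0],0.1],[[0,0,0.4],[0,0,0],0.1],[[0,0,0.4],[0,0,0],0.1],[[0,0,0.4],[0,0,0],0.1],[[0,0,0.2],[0,0,0],0.1],[[0,0,0],[0,0,0],0.1],[[0,0,0],[0,0,0],0.1]])

```text
time: 12.75
eef_pos: [0.4666, 0.1598, 0.0644]
tcp_rot: [0.0, 0.015, 1.0, 0.0]
ft_force: [0.2, 0.1, -1.0]
grip_width: 0.0227
grip_force: 82.3
```

Request:
drive_tool(commands=[[[0,0,0.08],[0,0,0],0.1],[[0,0,0.055],[0,0,0],0.1],[[0,0.1,0],[0,0,0],0.1],[[0,0.2,0],[0,0,0],0.1],[[0,0.2,0],[0,0,0],0.1],[[0,0.2,0],[0,0,0],0.1],[[0,0.2,0],[0,0,0],0.1],[[0,0.2,0],[0,0,0],0.1],[[0,0.2,0],[0,0,0],0.1],[[0,0.2,0],[0,0,0],0.1],[[0,0.2,0],[0,0,0],0.1],[[0,0.2,0],[0,0,0],0.1],[[0,0.2,0],[0,0,0],0.1],[[0,0.2,0],[0,0,0],0.1],[[0,0.2,0],[0,0,0],0.1],[[0,0.2,0],[0,0,0],0.1],[[0,0.2,0],[0,0,0],0.1],[[0,0.1,0],[0,0,0],0.1],[[0,0,0],[0,0,0],0.1]])

```text
time: 14.65
eef_pos: [0.47, 0.2808, 0.0589]
tcp_rot: [0.0, 0.014, 1.0, 0.0]
ft_force: [0.3, 1.1, 5.5]
grip_width: 0.0229
grip_force: 83.4
```

Request:
drive_tool(commands=[[[0,0,-0.5],[0,0,0],0.1],[[0,0,-0.5],[0,0,0],0.1],[[0,0,-0.5],[0,0,0],0.1],[[0,0,0],[0,0,0],0.1],[[-0.3,-0.4,0],[0,0,0],0.1],[[-0.3,-0.4,0],[0,0,0],0.1],[[-0.3,-0.4,0],[0,0,0],0.1],[[-0.3,-0.4,0],[0,0,0],0.1],[[-0.3,-0.4,0],[0,0,0],0.1],[[-0.3,-0.4,0],[0,0,0],0.1],[[-0.3,-0.4,0],[0,0,0],0.1],[[-0.3,-0.4,0],[0,0,0],0.1],[[-0.3,-0.4,0],[0,0,0],0.1],[[-0.3,-0.4,0],[0,0,0],0.1],[[0,0,0],[0,0,0],0.1]])

```text
time: 16.15
eef_pos: [0.5857, 0.1149, 0.1173]
tcp_rot: [-0.0, 0.015, 1.0, -0.0]
ft_force: [-0.6, 0.3, -1.0]
grip_width: 0.0228
grip_force: 82.3
```

```bash
python3 - <<'E'
from h import *
print(RT()[1],env.read_state()["grip_width"])
for n in("top","scene"):
    c=look(n); np.savez(n+"1.npz",**c)
    b=(125,155,245,285) if n=="top" else (390,155,535,255)
    for m in blobs(roi(yellow(c),b),3):
        u=np.argwhere(m).mean(0)[::-1]; print(n,u.round(),np.round(cast(c,u,.007)*1000)[0],m.sum())
    a=c["img"][b[1]:b[3],b[0]:b[2]]; cv2.imwrite(f"pics/p{n}.png",cv2.resize(a,None,fx=3,fy=3))
c=np.load("top0.npz");h=cv2.cvtColor(c["img"],cv2.COLOR_BGR2HSV)
P=cloud(c);z=P[...,2];m=roi((h[...,0]>3)&(h[...,0]<19)&(h[...,2]<130)&(h[...,1]>60),(245,125,320,172))
from scipy import ndimage
print([ (rect(P[b][P[b][:,2]<.01]),b.sum()) for b in blobs(ndimage.binary_opening(m),60)])
E
```

```text
[0.5857456  0.11490821 0.1172716 ] 0.02284425211738935
scene [468. 176.] [448. 295.   7.] 7
scene [472. 184.] [476. 295.   7.] 10
scene [490. 224.] [591. 291.   7.] 10
scene [497. 237.] [625. 291.   7.] 15
[(array([715.7, -17.8,  20.7,  32. ,  14. ]), np.int64(86)), (array([677.7, -17. ,  28.5,  22.1,  84.8]), np.int64(79))]
```

View pics/ptop.png

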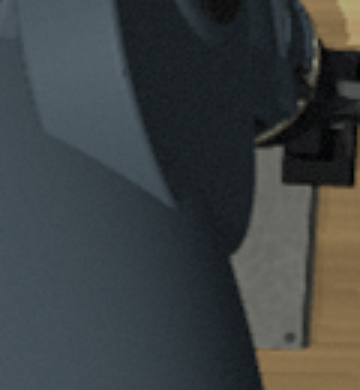

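The top view is blocked by the arm. The scene camera finds all four chips in the trough (y≈0.291–0.295). Next, locate the mat for the return.

```bash
python3 - <<'E'
from h import *
c=np.load("top0.npz");a=cast(c,[(252,134),(308,130),(311,163),(254,167)],.003)
c2=look("scene");b=cast(c2,[(334,267),(405,257),(411,291),(340,301)],.003)
print(a.round(3)[:,:2].tolist(),a.mean(0),b.round(3)[:,:2].tolist(),b.mean(0))
im=c2["img"][235:315,320:425];cv2.imwrite("pics/mat.png",cv2.resize(im,None,fx=6,fy=6))
im=c2["img"][150:260,385:540];cv2.imwrite("pics/pl.png",cv2.resize(im,None,fx=4,fy=4))
cv2.imwrite("pics/both.png",np.hstack([cv2.resize(c2["img"][235:315,320:425],(420,320)),cv2.resize(c2["img"][155:255,395:520],(375,320))]))
E
```

```text
[[0.733, 0.095], [0.743, -0.03], [0.668, -0.038], [0.657, 0.089]] [0.70031967 0.02881583 0.003     ] [[0.67, -0.037], [0.657, 0.1], [0.73, 0.094], [0.74, -0.034]] [0.69915805 0.03081441 0.003     ]
```

View pics/both.png

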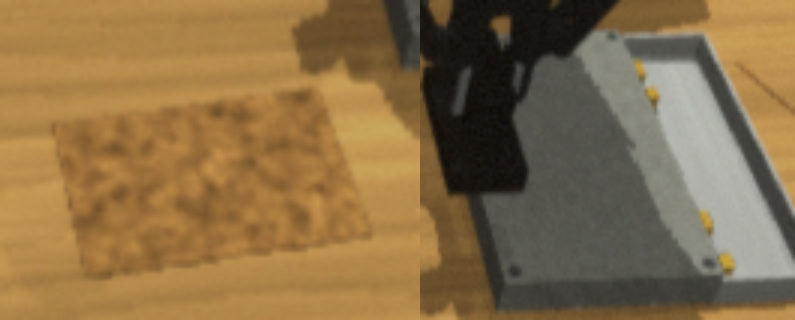

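The plate is clear, with four chips in the trough along its edge (crop 638,70 / 652,95 / 706,220 / 727,262). The mat is centred at about (0.700, 0.031), yaw about 6°. Returning the scraper.

Request:
drive_tool(commands=[[[0,0,0],[0,0,0.0415],0.1],[[0,0,0],[0,0,0.0415],0.1],[[0,0,0],[0,0,0.0415],0.1],[[0,0,0],[0,0,0.0415],0.1],[[0,0,0],[0,0,0.0415],0.1],[[0,0,0],[0,0,0.0415],0.1],[[0,0,0],[0,0,0.0415],0.1],[[0,0,0],[0,0,0.0415],0.1],[[0,0,0],[0,0,0.0415],0.1],[[0,0,0],[0,0,0.0415],0.1],[[0,0,0],[0,0,0.0415],0.1],[[0,0,0],[0,0,0],0.1]])

```text
time: 17.5
eef_pos: [0.5846, 0.1171, 0.1183]
tcp_rot: [-0.0, 0.669, 0.744, -0.0]
ft_force: [-1.3, -0.5, -1.2]
grip_width: 0.0228
grip_force: 82.4
```

Request:
drive_tool(commands=[[[-0.295,0.325,0],[0,0,0],0.1],[[-0.295,0.325,0],[0,0,0],0.1],[[-0.295,0.325,0],[0,0,0],0.1],[[-0.295,0.325,0],[0,0,0],0.1],[[-0.295,0.325,0],[0,0,0],0.1],[[-0.295,0.325,0],[0,0,0],0.1],[[-0.295,0.325,0],[0,0,0],0.1],[[-0.295,0.325,0],[0,0,0],0.1],[[0,0,0],[0,0,0],0.1],[[0,0,0.4],[0,0,0],0.1],[[0,0,0.4],[0,0,0],0.1],[[0,0,0.4],[0,0,0],0.1],[[0,0,0.4],[0,0,0],0.1],[[0,0,0.3],[0,0,0],0.1],[[0,0,0],[0,0,0],0.1],[[0,0,0],[0,0,0],0.1]])

```text
time: 19.1
eef_pos: [0.6985, 0.0338, 0.0429]
tcp_rot: [0.0, 0.668, 0.745, 0.0]
ft_force: [-0.3, 0.1, -0.4]
grip_width: 0.023
grip_force: 82.3
```

Request:
drive_tool(commands=[[[0,0,0.1],[0,0,0],0.1],[[0,0,0.1],[0,0,0],0.1],[[0,0,0.05],[0,0,0],0.1],[[0,0,0.02],[0,0,0],0.1],[[0,0,0],[0,0,0],0.1]])

```text
time: 19.6
eef_pos: [0.6986, 0.0335, 0.0319]
tcp_rot: [0.0, 0.668, 0.744, 0.0]
ft_force: [-2.0, 0.3, 2.1]
grip_width: 0.0226
grip_force: 82.7
```

Contact (about 3 N). Release and rise.

Request:
drive_tool(commands=[[[0,0,0],[0,0,0],0.5],[[0,0,0],[0,0,0],0.8],[[0,0,0],[0,0,0],1],[[0,0,0],[0,0,0],1],[[0,0,-0.3],[0,0,0],1],[[0,0,-0.5],[0,0,0],1],[[0,0,-0.8],[0,0,0],1],[[0,0,-0.8],[0,0,0],1],[[0,0,-0.8],[0,0,0],1],[[0,0,-0.8],[0,0,0],1],[[0,0,0],[0,0,0],1]])

```text
time: 20.7
eef_pos: [0.7003, 0.0336, 0.1976]
tcp_rot: [0.003, 0.668, 0.744, 0.003]
ft_force: [0.8, 0.2, -0.1]
grip_width: 0.0853
grip_force: 0.0
```

```bash
cat >>h.py <<'E'
def fuses(c,i):
    P=cloud(c);z=P[...,2];h=cv2.cvtColor(c["img"],cv2.COLOR_BGR2HSV)
    for b in blobs(roi((z>.05)&(z<.062),(250,165,420,295) if not i else (225,140,400,275))):
        Q=P[b];Q=Q[Q[:,2]>.055];Q=Q[np.linalg.norm(Q-np.median(Q,0),axis=1)<.02]
        if len(Q)>12: print("fuse" if h[b][:,1].mean()<90 else "other",rect(Q),len(Q),h[b].mean(0).round())
def scr(c,i):
    P=cloud(c);z=P[...,2];B=(245,125,320,172) if not i else (320,235,420,310)
    print("rib",rect(P[roi((z>.055)&(z<.07),B)]),"foot",rect(P[roi((z>.015)&(z<.07),B)]))
E
python3 - <<'E'
from h import *
print(RT()[1],env.read_state()["joints"].round(2))
c=look("scene"); scr(c,1);fuses(c,1)
c=look("top");fuses(c,0)
E
```

```text
[0.70028224 0.03357493 0.19764335] [ 0.05  0.67  0.57  1.46 -0.    1.51]
rib [698.6  34.   25.1  60.5   7. ] foot [683.8  68.7  69.8 173.   24. ]
fuse [443.1 -83.   19.9  20.7  86.6] 59 [ 26.  28. 139.]
fuse [545.3  16.3  20.2  21.   81.9] 73 [ 27.  21. 147.]
fuse [ 551.7 -144.6   19.    21.5   41.2] 75 [ 25.  27. 143.]
other [599.1 -87.9  20.9  20.1  31.7] 82 [  4. 223. 156.]
other [ 617.9 -181.3   19.1   19.8   89.9] 91 [ 14. 238. 177.]
other [709.8  32.5   2.9  39.    8. ] 54 [ 16. 125.  27.]
other [ 617.3 -181.    19.1   19.2   89.7] 80 [ 17. 182. 169.]
other [599.3 -87.6  19.3  18.8   0. ] 84 [  2. 188. 166.]
fuse [ 551.6 -144.4   18.9   20.5   45.6] 83 [ 53.  10. 171.]
fuse [441.7 -81.9  20.2  20.2  44.6] 84 [ 60.  12. 176.]
```

The scraper is upright on the mat. The fuses haven't moved: A (0.545,0.016), B (0.4425,-0.082), C (0.5516,-0.1444). I'll grasp each with the tool tilted +45°, then swing to -45° to lay it down.

Request:
drive_tool(commands=[[[0.3,-0.7,0],[0,0,0],0.6],[[0.3,-0.7,0],[0,0,0],0.6],[[0.1,-0.7,0],[0,0,0],0.6],[[0,-0.7,0],[0,0,0],0.6],[[0,0,0],[0,0.0417,0],0.6],[[0,0,0],[0,0.0417,0],0.6],[[0,0,0],[0,0.0417,0],0.6],[[0,0,0],[0,0.0417,0],0.6],[[0,0,0],[0,0.0417,0],0.6],[[0,0,0],[0,0.0417,0],0.6],[[0,0,0],[0,0,0],0.6]])

```text
time: 21.9
eef_pos: [0.583, 0.0475, 0.1879]
tcp_rot: [-0.289, 0.619, 0.684, 0.256]
ft_force: [0.5, 0.2, -0.5]
grip_width: 0.0513
grip_force: 0.0
```

```bash
cat >>h.py <<'E'
def grasp(xy,th,zg=.040,back=.09):
    R=down(th,45); G=np.array([*xy,zg]); T=G+R.apply([0,0,.019]); print("joints",env.read_state()["joints"].round(2),"w",env.read_state()["grip_width"])
    print("pre",(T-back*R.apply([0,0,1])).round(4));go(T-back*R.apply([0,0,1]),R); print("fin",T.round(4));go(T,R)
E
python3 - <<'E'
from h import *
c=look("scene");fuses(c,1)
grasp([.5453,.0162],6.46)
E
```

```text
fuse [443.4 -83.   19.8  19.7  87.1] 59 [ 25.  28. 100.]
fuse [546.1  16.4  20.3  20.6  21.8] 74 [ 26.  23. 106.]
fuse [ 552.3 -144.7   20.1   20.5   19.8] 76 [ 27.  24. 152.]
other [599.2 -87.7  20.7  20.7  72.6] 87 [  4. 222. 107.]
other [ 618.3 -181.2   19.7   19.1    1.2] 91 [ 13. 239. 178.]
other [710.5  25.8   3.7  38.8   4.5] 60 [ 16. 123.  27.]
joints [-0.28  0.65  0.26  1.54  0.71  1.05] w 0.05122119896831652
pre [ 0.5509 -0.0337  0.0902]
shift u [-3.129 -1.013  0.37 ] total mm 132.4 [ 0.0005 -0.0003 -0.0028]
fin [0.5438 0.0295 0.0266]
shift u [-3.132 -1.017  2.62 ] total mm 168.3 [ 0.0005 -0.0003 -0.0028]
```

Request:
drive_tool(commands=[[[-0.39,-0.127,0.046],[0,0,0],0.6],[[-0.39,-0.127,0.046],[0,0,0],0.6],[[-0.39,-0.127,0.046],[0,0,0],0.6],[[-0.39,-0.127,0.046],[0,0,0],0.6],[[-0.39,-0.127,0.046],[0,0,0],0.6],[[-0.39,-0.127,0.046],[0,0,0],0.6],[[-0.39,-0.127,0.046],[0,0,0],0.6],[[-0.39,-0.127,0.046],[0,0,0],0.6],[[0,0,0],[0,0,0],0.6],[[0,0,0.3],[0,0,0],0.6],[[0,0,0.4],[0,0,0],0.6],[[0,0,0],[0,0,0],0.6],[[0,0,0],[0,0,0],0.6]])

```text
time: 23.25
eef_pos: [0.5501, -0.0126, 0.0737]
tcp_rot: [-0.285, 0.617, 0.688, 0.256]
ft_force: [0.1, -0.0, 0.1]
grip_width: 0.0515
grip_force: 0.0
```

```bash
python3 - <<'E'
from h import *
grasp([.5456,.0163],6.46)
c=look("scene","g1");cv2.imwrite("pics/g1c.png",cv2.resize(c["img"][100:260,240:440],None,fx=3,fy=3))
E
```

```text
joints [-0.39  0.73  0.09  1.38  0.67  0.92] w 0.05153728650073892
pre [ 0.5512 -0.0336  0.0902]
shift u [-0.079 -0.029 -0.662] total mm 26.7 [ 0.0011 -0.0002 -0.001 ]
fin [0.5441 0.0296 0.0266]
shift u [-0.081 -0.037  1.588] total mm 63.6 [ 0.0011 -0.0002 -0.001 ]
```

View pics/g1c.png

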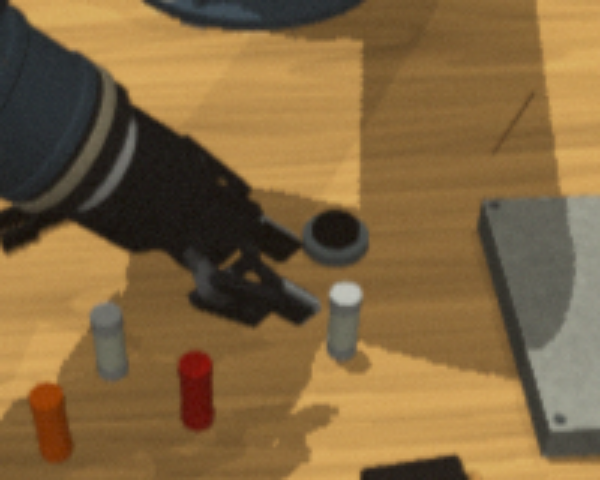

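The gripper is tilted and straddles the line to fuse A at crop (345,322), clear of its neighbours. Advance and grip.

Request:
drive_tool(commands=[[[-0.08,-0.037,0.3],[0,0,0],0.6],[[0,0,0.4],[0,0,0],0.6],[[0,0,0.4],[0,0,0],0.6],[[0,0,0.35],[0,0,0],0.6],[[0,0,0.138],[0,0,0],0.6],[[0,0,0],[0,0,0],0.6],[[0,0,0],[0,0,0],0.6],[[0,0,0],[0,0,0],0.1],[[0,0,0],[0,0,0],0.1],[[0,0,0],[0,0,0],0.1],[[0,0,0],[0,0,0],0.1],[[0,0,0],[0,0,0],0.1],[[0,0,0],[0,0,0],0.1]], newtons=50)

```text
time: 24.6
eef_pos: [0.5444, 0.0293, 0.0265]
tcp_rot: [-0.285, 0.617, 0.687, 0.256]
ft_force: [-0.3, -3.6, 6.4]
grip_width: 0.0208
grip_force: 48.6
```

```bash
cat >>h.py <<'E'
def held(xy):
    R,p=RT(); o=R.inv().apply(np.array([*xy,.029])-p); print("fuse in tool mm",(o*1000).round(1),"axis",R.inv().apply([0,0,1]).round(3)); return o
E
python3 - <<'E'
from h import *
held([.5456,.0163]); print(RT()[1])
E
```

```text
fuse in tool mm [ -7.4  -0.2 -11. ] axis [ 0.707  0.001 -0.707]
[0.54436346 0.02929454 0.02647873]
```

Request:
drive_tool(commands=[[[0.3,0,-0.3],[0,0,0],0.1],[[0.5,0,-0.5],[0,0,0],0.1],[[0.5,0,-0.5],[0,0,0],0.1],[[0.5,0,-0.5],[0,0,0],0.1],[[0.5,0,-0.5],[0,0,0],0.1],[[0.5,0,-0.5],[0,0,0],0.1],[[0,0,0],[0,0,0],0.1],[[0,0,0],[0,-0.0417,0],0.1],[[0,0,0],[0,-0.0417,0],0.1],[[0,0,0],[0,-0.0417,0],0.1],[[0,0,0],[0,-0.0417,0],0.1],[[0,0,0],[0,-0.0417,0],0.1],[[0,0,0],[0,-0.0417,0],0.1],[[0,0,0],[0,0,0],0.1]])

```text
time: 26.0
eef_pos: [0.5437, 0.0317, 0.1845]
tcp_rot: [0.002, 0.667, 0.745, -0.001]
ft_force: [-0.2, -0.8, -0.8]
grip_width: 0.0207
grip_force: 48.8
```

Request:
drive_tool(commands=[[[0,0,0],[0,-0.0417,0],0.1],[[0,0,0],[0,-0.0417,0],0.1],[[0,0,0],[0,-0.0417,0],0.1],[[0,0,0],[0,-0.0417,0],0.1],[[0,0,0],[0,-0.0417,0],0.1],[[0,0,0],[0,-0.0417,0],0.1],[[0,0,0],[0,0,0],0.1]])

```text
time: 26.7
eef_pos: [0.5426, 0.0304, 0.1808]
tcp_rot: [0.284, 0.615, 0.689, -0.259]
ft_force: [-0.3, -0.3, -1.0]
grip_width: 0.0206
grip_force: 48.9
```

```bash
cat >>h.py <<'E'
S=np.array([[.4143,-.3420],[.4836,-.3342],[.5533,-.3263],[.6226,-.3185]])
def place(k,o,up=.05,dz=0):
    Rg=down(6.46,-45); t=np.array([*S[k],.046+dz])-Rg.apply(o); s=env.read_state();print("joints",s["joints"].round(2),"w",s["grip_width"],"z",s["eef_pos"])
    print("above",(t+[0,0,up]).round(4)); go(t+[0,0,up],Rg); print("fin",t.round(4)); go(t,Rg)
E
python3 - <<'E'
from h import *
place(2,np.array([-.0074,0,-.011]))
E
```

```text
joints [ 0.45  0.53  0.04  1.41 -0.73  2.04] w 0.02060080360924413 z [0.54259992 0.03039705 0.18078012]
above [ 0.5536 -0.3288  0.083 ]
shift u [-4.566 -0.69   8.086] total mm 372.5 [-0.0025  0.0014  0.0011]
fin [ 0.5536 -0.3288  0.033 ]
shift u [-3.678 -0.68   8.966] total mm 388.6 [-0.0025  0.0014  0.0011]
```

Request:
drive_tool(commands=[[[-0.452,-0.049,0.452],[-0.0025,0.0014,0.0011],0.1],[[-0.452,-0.049,0.452],[0,0,0],0.1],[[-0.452,-0.049,0.452],[0,0,0],0.1],[[-0.452,-0.049,0.452],[0,0,0],0.1],[[-0.452,-0.049,0.452],[0,0,0],0.1],[[-0.452,-0.049,0.452],[0,0,0],0.1],[[-0.452,-0.049,0.452],[0,0,0],0.1],[[-0.452,-0.049,0.452],[0,0,0],0.1],[[-0.452,-0.049,0.452],[0,0,0],0.1],[[-0.452,-0.049,0.452],[0,0,0],0.1],[[-0.452,-0.049,0.452],[0,0,0],0.1],[[-0.452,-0.049,0.452],[0,0,0],0.1],[[-0.452,-0.049,0.452],[0,0,0],0.1],[[-0.452,-0.049,0.452],[0,0,0],0.1],[[0,0,0],[0,0,0],0.1],[[0.4,0,0.4],[0,0,0],0.1],[[0.4,0,0.4],[0,0,0],0.1],[[0.4,0,0.4],[0,0,0],0.1],[[0,0,0],[0,0,0],0.1],[[0,0,0],[0,0,0],0.1]])

```text
time: 28.7
eef_pos: [0.5566, -0.3293, 0.1157]
tcp_rot: [0.286, 0.618, 0.688, -0.251]
ft_force: [0.6, -0.6, -0.7]
grip_width: 0.0207
grip_force: 49.0
```

```bash
python3 - <<'E'
from h import *
place(2,np.array([-.0074,0,-.011]),up=.015)
c=look("scene");cv2.imwrite("pics/l1c.png",cv2.resize(c["img"][120:280,120:320],None,fx=3,fy=3))
E
```

```text
joints [-0.2   0.36 -0.41  0.5  -0.73  1.14] w 0.020705770605240363 z [ 0.55655518 -0.32934927  0.1156974 ]
above [ 0.5536 -0.3288  0.048 ]
shift u [ 1.206 -0.086  1.187] total mm 67.8 [ 0.0014 -0.0015 -0.0023]
fin [ 0.5536 -0.3288  0.033 ]
shift u [ 1.47  -0.089  1.454] total mm 82.8 [ 0.0014 -0.0015 -0.0023]
```

View pics/l1c.png

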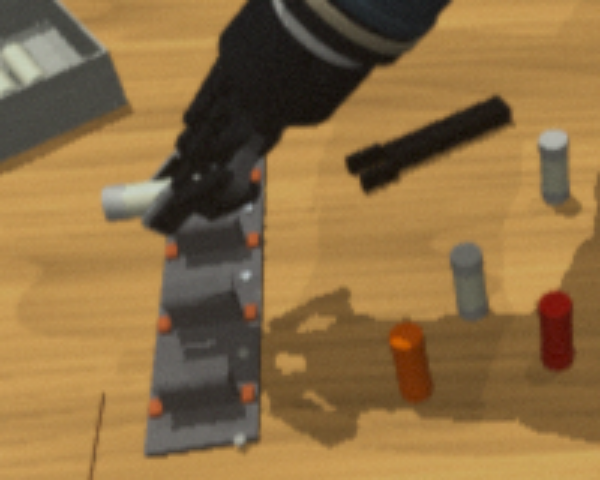

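The fuse is held horizontal at crop (135,200), above the saddle row. Lowering in small steps.

Request:
drive_tool(commands=[[[0.3,-0.043,0.3],[0.0014,-0.0015,-0.0023],0.1],[[0.3,-0.043,0.3],[0,0,0],0.1],[[0.3,0,0.3],[0,0,0],0.1],[[0.3,0,0.3],[0,0,0],0.1],[[0,0,0],[0,0,0],0.1],[[0.1,0,0.1],[0,0,0],0.1],[[0,0,0],[0,0,0],0.1],[[0,0,0],[0,0,0],0.1]])

```text
time: 29.55
eef_pos: [0.5538, -0.3297, 0.0427]
tcp_rot: [0.286, 0.615, 0.689, -0.255]
ft_force: [-3.3, -1.2, 3.1]
grip_width: 0.0207
grip_force: 50.4
```

```bash
python3 - <<'E'
from h import *
place(2,np.array([-.0074,0,-.011]),up=.001); print(env.read_state()["ft_force"])
E
```

```text
joints [-0.2   0.46 -0.49  0.32 -0.74  1.14] w 0.02066061640201667 z [ 0.55375427 -0.32966372  0.04268763]
above [ 0.5536 -0.3288  0.034 ]
shift u [ 0.169 -0.002  0.138] total mm 8.7 [ 0.0001  0.0006 -0.0002]
fin [ 0.5536 -0.3288  0.033 ]
shift u [ 0.187 -0.002  0.156] total mm 9.7 [ 0.0001  0.0006 -0.0002]
[-3.28483095 -1.1946269   3.12339088]
```

```bash
python3 - <<'E'
from h import *
c=look("scene");t=look("top")
for n,q in(("scene",c),("top",t)):
    P=cloud(q);h=cv2.cvtColor(q["img"],cv2.COLOR_BGR2HSV)
    m=(abs(P[...,0]-.553)<.04)&(P[...,1]<-.28)&(P[...,1]>-.40)&(P[...,2]>.03)&(h[...,1]<70)&(h[...,2]>100)&(P[...,2]<.09)
    Q=P[m]; print(n,m.sum(), Q.min(0).round(4) if len(Q) else "",Q.max(0).round(4) if len(Q) else "", np.median(Q,0).round(4) if len(Q) else "")
    for b in blobs(m,10): print(rect(P[b]),np.percentile(P[b][:,2],[5,50,95]).round(4))
a=cv2.resize(c["img"][165:265,130:250],(480,400),interpolation=cv2.INTER_CUBIC); b=cv2.resize(t["img"][165:300,400:490],(267,400),interpolation=cv2.INTER_CUBIC)
cv2.imwrite("pics/l2.png",np.hstack([a,b]))
E
```

```text
scene 186 [ 0.5342 -0.3558  0.0376] [ 0.5691 -0.3133  0.0744] [ 0.5587 -0.3349  0.0641]
[ 553.8 -335.    31.6   41.5    4.5] [0.0579 0.0641 0.0672]
top 295 [ 0.5377 -0.3561  0.0528] [ 0.5702 -0.2978  0.0764] [ 0.5531 -0.3272  0.0638]
[ 568.2 -321.     2.2   21.2    7. ] [0.0549 0.0655 0.0749]
[ 553.5 -326.7   20.8   57.2    8.1] [0.0594 0.0638 0.0669]
[ 539.5 -324.2    2.2   20.8    4.4] [0.0559 0.0644 0.0753]
```

View pics/l2.png

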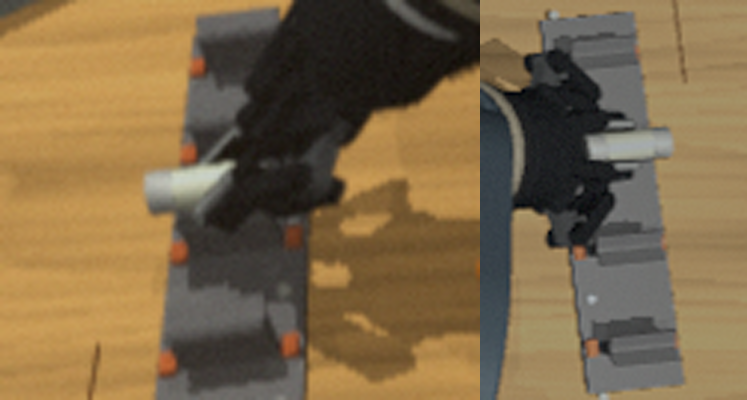

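The fuse is centred at (0.5535,-0.3267), top at 0.066, matching the model, so it isn't in the V yet. Continue carefully, watching the force.

Request:
drive_tool(commands=[[[0.04,0,0.02],[0,0,0],0.1],[[0.03,0,0.02],[0,0,0],0.1],[[0,0,0],[0,0,0],0.1]])

```text
time: 29.95
eef_pos: [0.553, -0.3286, 0.0385]
tcp_rot: [0.286, 0.615, 0.689, -0.255]
ft_force: [-4.4, 0.1, 2.0]
grip_width: 0.0209
grip_force: 50.0
```

Request:
drive_tool(commands=[[[0.04,0,0.03],[0,0,0],0.1],[[0,0,0],[0,0,0],0.1],[[0.02,0,0.02],[0,0,0],0.1],[[0,0,0],[0,0,0],0.1]])

```text
time: 30.35
eef_pos: [0.5529, -0.3283, 0.0354]
tcp_rot: [0.286, 0.615, 0.689, -0.256]
ft_force: [-5.7, -0.9, 4.4]
grip_width: 0.0205
grip_force: 50.7
```

Request:
drive_tool(commands=[[[0,-0.03,0],[0,0,0],0.1],[[0,0,0],[0,0,0],0.1]])

```text
time: 30.55
eef_pos: [0.5527, -0.3283, 0.0356]
tcp_rot: [0.286, 0.615, 0.689, -0.255]
ft_force: [2.1, -2.3, -1.3]
grip_width: 0.0205
grip_force: 49.8
```

Request:
drive_tool(commands=[[[0.03,0.005,0.03],[0,0,0],0.1],[[0,0,0],[0,0,0],0.1],[[0.015,0,0.015],[0,0,0],0.1],[[0,0,0],[0,0,0],0.1]])

```text
time: 30.95
eef_pos: [0.5528, -0.3284, 0.0336]
tcp_rot: [0.286, 0.615, 0.689, -0.255]
ft_force: [-1.0, 3.1, 11.5]
grip_width: 0.0208
grip_force: 51.9
```

Seated, with vertical contact at 11 N. Open and back off along the tool axis.

Request:
drive_tool(commands=[[[0,0,0],[0,0,0],0.35],[[0,0,0],[0,0,0],0.45],[[0,0,0],[0,0,0],0.5],[[0,0,0],[0,0,0],0.5],[[0,0,-0.2],[0,0,0],0.5],[[0,0,-0.4],[0,0,0],0.5],[[0,0,-0.6],[0,0,0],0.6],[[-0.3,0,-0.7],[0,0,0],0.6],[[-0.4,0,-0.7],[0,0,0],0.6],[[-0.4,0,-0.7],[0,0,0],0.6],[[-0.4,0,-0.7],[0,0,0],0.6],[[0,0,0],[0,0,0],0.6]])

```text
time: 32.15
eef_pos: [0.5462, -0.2571, 0.1931]
tcp_rot: [0.288, 0.616, 0.688, -0.254]
ft_force: [1.0, -0.4, -0.0]
grip_width: 0.0513
grip_force: 0.0
```

```bash
cat >>h.py <<'E'
def lying(c,k):
    P=cloud(c);h=cv2.cvtColor(c["img"],cv2.COLOR_BGR2HSV)
    m=(np.linalg.norm(P[...,:2]-S[k],axis=2)<.05)&(P[...,2]>.046)&(P[...,2]<.08)&(h[...,1]<70)&(h[...,2]>70)
    for b in blobs(m,25): print("lying",k,S[k]*1000,rect(P[b]),np.percentile(P[b][:,2],[50,95]).round(4))
E
python3 - <<'E'
from h import *
print(RT()[1],env.read_state()["joints"].round(2))
c=look("scene");fuses(c,1);lying(c,2)
c=look("top");fuses(c,0);lying(c,2)
E
```

```text
[ 0.54620641 -0.25709269  0.1930728 ] [-0.07  0.27 -0.31  0.81 -0.77  1.32]
fuse [443.7 -82.2  20.1  20.1  72.6] 56 [ 26.  25. 134.]
fuse [ 551.8 -144.5   21.6   20.     2. ] 77 [ 22.  32. 101.]
other [599.9 -88.1  20.8  20.4  57.4] 87 [  4. 220. 104.]
other [ 618.4 -181.1   20.5   18.8    0.9] 87 [ 12. 237. 138.]
other [709.8  32.6   3.5  38.7   7.4] 55 [ 16. 128.  26.]
lying 2 [ 553.3 -326.3] [ 554.3 -325.5   19.8   58.2    7.7] [0.0543 0.0575]
other [ 617.1 -181.1   19.5   18.9    2.5] 78 [ 14. 196. 141.]
lying 2 [ 553.3 -326.3] [ 553.  -325.6   21.2   58.6    5.1] [0.0545 0.0576]
```

Fuse A lies centred in its saddle (0.553,-0.3256). Next is fuse C, with a yaw of -8° to clear the orange decoy.

Request:
drive_tool(commands=[[[0,0,0],[0,0.0417,0],0.6],[[0,0,0],[0,0.0417,0],0.6],[[0,0,0],[0,0.0417,0],0.6],[[0,0,0],[0,0.0417,0],0.6],[[0,0,0],[0,0.0417,0],0.6],[[0,0,0],[0,0.0417,0],0.6],[[0,0,0],[0,0,0.04],0.6],[[0,0,0],[0,0,0.04],0.6],[[0,0,0],[0,0.0417,0],0.6],[[0,0,0],[0,0.0417,0],0.6],[[0,0,0],[0,0.0417,0],0.6],[[0,0,0],[0,0.0417,0],0.6],[[0,0,0],[0,0.0417,0],0.6],[[0,0,0],[0,0.0417,0],0.6],[[0,0,0],[0,0,0],0.6],[[0,0,0],[0,0,0],0.6]])

```text
time: 33.85
eef_pos: [0.544, -0.2584, 0.1861]
tcp_rot: [-0.252, 0.698, 0.606, 0.288]
ft_force: [0.7, -0.3, 1.1]
grip_width: 0.0508
grip_force: 0.0
```

```bash
python3 - <<'E'
from h import *
c=look("scene");fuses(c,1)
grasp([.5517,-.1445],-8)
E
```

```text
fuse [443.8 -81.9  17.6  20.2  87.5] 57 [ 25.  27. 103.]
fuse [ 551.9 -144.8   20.2   21.1   59.8] 76 [ 28.  21. 142.]
other [599.4 -88.   20.9  20.9  88. ] 85 [  3. 228. 157.]
other [ 618.  -181.2   20.9   18.9    1. ] 87 [ 14. 239. 171.]
other [709.3  29.2   5.1  38.8   8.4] 57 [ 16. 131.  31.]
joints [-0.75  0.88  0.66  1.87  0.62  0.79] w 0.0510713149036548
pre [ 0.5447 -0.1942  0.0902]
shift u [-0.606 -0.215  2.847] total mm 116.8 [-0.0003  0.0007  0.0002]
fin [ 0.5536 -0.1312  0.0266]
shift u [-0.601 -0.213  5.097] total mm 205.5 [-0.0003  0.0007  0.0002]
```

Request:
drive_tool(commands=[[[-0.15,-0.053,0.4],[0,0,0],0.6],[[-0.15,-0.053,0.4],[0,0,0],0.6],[[-0.15,-0.053,0.4],[0,0,0],0.6],[[-0.15,-0.053,0.4],[0,0,0],0.6],[[0,0,0.4],[0,0,0],0.6],[[0,0,0.4],[0,0,0],0.6],[[0,0,0.4],[0,0,0],0.6],[[0,0,0],[0,0,0],0.6],[[0,0,0],[0,0,0],0.6]])

```text
time: 34.8
eef_pos: [0.545, -0.1948, 0.0941]
tcp_rot: [-0.25, 0.697, 0.608, 0.288]
ft_force: [0.8, 0.4, 0.3]
grip_width: 0.0512
grip_force: 0.0
```

```bash
python3 - <<'E'
from h import *
c=look("scene");fuses(c,1)
grasp([.5517,-.1445],-8)
E
```

```text
fuse [443.3 -83.   19.9  20.5  86. ] 57 [ 25.  25. 104.]
fuse [ 552.8 -145.    19.7   20.5   18.4] 74 [ 29.  20. 146.]
other [599.4 -88.1  20.5  20.2  49.4] 86 [  3. 225. 162.]
other [ 618.3 -181.3   19.1   21.5   89.5] 93 [ 14. 242. 173.]
other [708.9  29.1   5.7  39.3   5.2] 55 [ 16. 131.  32.]
joints [-0.68  0.81  0.29  1.52  0.65  0.87] w 0.05150460711014163
pre [ 0.5447 -0.1942  0.0902]
shift u [-0.048 -0.012  0.085] total mm 3.9 [0.0001 0.0007 0.0009]
fin [ 0.5536 -0.1312  0.0266]
shift u [-0.043 -0.013  2.335] total mm 93.4 [0.0001 0.0007 0.0009]
```

Request:
drive_tool(commands=[[[-0.043,0,0.4],[0,0,0],0.6],[[0,0,0.4],[0,0,0],0.6],[[0,0,0.4],[0,0,0],0.6],[[0,0,0.4],[0,0,0],0.6],[[0,0,0.4],[0,0,0],0.6],[[0,0,0.3],[0,0,0],0.6],[[0,0,0.035],[0,0,0],0.6],[[0,0,0],[0,0,0],0.6],[[0,0,0],[0,0,0],0.6],[[0,0,0],[0,0,0],0.1],[[0,0,0],[0,0,0],0.1],[[0,0,0],[0,0,0],0.1],[[0,0,0],[0,0,0],0.1],[[0,0,0],[0,0,0],0.1],[[0,0,0],[0,0,0],0.1]])

```text
time: 36.35
eef_pos: [0.5537, -0.1312, 0.0253]
tcp_rot: [-0.251, 0.697, 0.606, 0.289]
ft_force: [-0.6, -4.1, 5.6]
grip_width: 0.021
grip_force: 48.7
```

```bash
python3 - <<'E'
from h import *
held([.5520,-.1446]); print(RT()[1])
E
```

```text
fuse in tool mm [ -6.9   0.2 -12.2] axis [ 0.707  0.001 -0.707]
[ 0.5536981  -0.13121599  0.02526188]
```

Request:
drive_tool(commands=[[[0.3,0,-0.3],[0,0,0],0.1],[[0.5,0,-0.5],[0,0,0],0.1],[[0.5,0,-0.5],[0,0,0],0.1],[[0.5,0,-0.5],[0,0,0],0.1],[[0.5,0,-0.5],[0,0,0],0.1],[[0.5,0,-0.5],[0,0,0],0.1],[[0,0,0],[0,0,0],0.1],[[0,0,0],[0,-0.0417,0],0.1],[[0,0,0],[0,-0.0417,0],0.1],[[0,0,0],[0,-0.0417,0],0.1],[[0,0,0],[0,-0.0417,0],0.1],[[0,0,0],[0,-0.0417,0],0.1],[[0,0,0],[0,-0.0417,0],0.1],[[0,0,0],[0,0,-0.04],0.1],[[0,0,0],[0,0,-0.04],0.1],[[0,0,0],[0,0,0],0.1]])

```text
time: 37.95
eef_pos: [0.5533, -0.1305, 0.1828]
tcp_rot: [-0.0, 0.665, 0.747, -0.0]
ft_force: [-0.5, 0.1, -1.3]
grip_width: 0.0207
grip_force: 48.9
```

Request:
drive_tool(commands=[[[0,0,0],[0,-0.0417,0],0.1],[[0,0,0],[0,-0.0417,0],0.1],[[0,0,0],[0,-0.0417,0],0.1],[[0,0,0],[0,-0.0417,0],0.1],[[0,0,0],[0,-0.0417,0],0.1],[[0,0,0],[0,-0.0417,0],0.1],[[0,0,0],[0,0,0],0.1]])

```text
time: 38.65
eef_pos: [0.5524, -0.1295, 0.1807]
tcp_rot: [0.286, 0.614, 0.689, -0.257]
ft_force: [-0.7, -0.2, -0.3]
grip_width: 0.0208
grip_force: 48.9
```

```bash
python3 - <<'E'
from h import *
place(1,np.array([-.0069,0,-.0122]))
E
```

```text
joints [ 0.17  0.37 -0.19  1.07 -0.79  1.66] w 0.020770557380931823 z [ 0.55239394 -0.12947862  0.18074736]
above [ 0.484  -0.3379  0.0825]
shift u [-1.763 -2.279  5.273] total mm 240.4 [-0.0006  0.0012  0.0007]
fin [ 0.484  -0.3379  0.0325]
shift u [-0.876 -2.276  6.154] total mm 264.8 [-0.0006  0.0012  0.0007]
```

Request:
drive_tool(commands=[[[-0.391,-0.253,0.391],[-0.0006,0.0012,0.0007],0.1],[[-0.391,-0.253,0.391],[0,0,0],0.1],[[-0.391,-0.253,0.391],[0,0,0],0.1],[[-0.391,-0.253,0.391],[0,0,0],0.1],[[-0.391,-0.253,0.391],[0,0,0],0.1],[[-0.391,-0.253,0.391],[0,0,0],0.1],[[-0.391,-0.253,0.391],[0,0,0],0.1],[[-0.391,-0.253,0.391],[0,0,0],0.1],[[-0.391,-0.253,0.391],[0,0,0],0.1],[[0,0,0],[0,0,0],0.1],[[0.43,0,0.43],[0,0,0],0.1],[[0.43,0,0.43],[0,0,0],0.1],[[0.43,0,0.43],[0,0,0],0.1],[[0.43,0,0.43],[0,0,0],0.1],[[0,0,0],[0,0,0],0.1],[[0,0,0],[0,0,0],0.1]])

```text
time: 40.25
eef_pos: [0.4858, -0.3389, 0.0859]
tcp_rot: [0.285, 0.617, 0.689, -0.253]
ft_force: [0.6, -0.8, -0.6]
grip_width: 0.0206
grip_force: 49.0
```

```bash
python3 - <<'E'
from h import *
place(1,np.array([-.0069,0,-.0122]),up=.014)
c=look("top")
P=cloud(c);h=cv2.cvtColor(c["img"],cv2.COLOR_BGR2HSV)
m=(np.linalg.norm(P[...,:2]-RT()[1][:2],axis=2)<.06)&(P[...,2]>.07)&(h[...,1]<70)&(h[...,2]>100)&(P[...,2]<.13)
for b in blobs(m,10): print(rect(P[b]),np.percentile(P[b][:,2],[5,50,95]).round(4))
E
```

```text
joints [-0.25  0.28 -0.63  0.32 -0.72  1.08] w 0.020647551789198988 z [ 0.48578086 -0.33886154  0.08585089]
above [ 0.484  -0.3379  0.0465]
shift u [ 0.713 -0.045  0.678] total mm 39.4 [ 0.0005 -0.0012 -0.0011]
fin [ 0.484  -0.3379  0.0325]
shift u [ 0.96  -0.046  0.927] total mm 53.4 [ 0.0005 -0.0012 -0.0011]
[ 500.3 -331.1    3.7   24.5    7.9] [0.0931 0.1083 0.1197]
[ 485.9 -334.6   19.3   58.4    4.9] [0.1037 0.1078 0.1106]
[ 471.4 -334.3    3.8   22.8    7.6] [0.0979 0.1068 0.1175]
```

Request:
drive_tool(commands=[[[0.25,-0.06,0.24],[0.0005,-0.0012,-0.0011],0.1],[[0.25,0,0.24],[0,0,0],0.1],[[0.2,0,0.2],[0,0,0],0.1],[[0,0,0],[0,0,0],0.1],[[0.07,0,0.07],[0,0,0],0.1],[[0,0,0],[0,0,0],0.1]])

```text
time: 40.9
eef_pos: [0.4837, -0.3385, 0.0431]
tcp_rot: [0.286, 0.615, 0.689, -0.255]
ft_force: [0.9, 0.1, -0.6]
grip_width: 0.0207
grip_force: 49.1
```

Request:
drive_tool(commands=[[[0.06,0,0.05],[0,0,0],0.1],[[0,0,0],[0,0,0],0.1],[[0.05,0,0.04],[0,0,0],0.1],[[0,0,0],[0,0,0],0.1]])

```text
time: 41.3
eef_pos: [0.4834, -0.3378, 0.0367]
tcp_rot: [0.286, 0.615, 0.689, -0.255]
ft_force: [1.7, -0.7, 0.8]
grip_width: 0.0209
grip_force: 49.9
```

Request:
drive_tool(commands=[[[0.03,0,0.03],[0,0,0],0.1],[[0,0,0],[0,0,0],0.1],[[0.025,0,0.025],[0,0,0],0.1],[[0,0,0],[0,0,0],0.1]])

```text
time: 41.7
eef_pos: [0.4833, -0.3378, 0.0336]
tcp_rot: [0.286, 0.615, 0.689, -0.255]
ft_force: [2.0, -0.1, 3.3]
grip_width: 0.0206
grip_force: 50.7
```

Contact. Release and retreat.

Request:
drive_tool(commands=[[[0.01,0,0.01],[0,0,0],0.1],[[0,0,0],[0,0,0],0.35],[[0,0,0],[0,0,0],0.45],[[0,0,0],[0,0,0],0.5],[[0,0,0],[0,0,0],0.5],[[0,0,-0.2],[0,0,0],0.5],[[0,0,-0.4],[0,0,0],0.5],[[0,0,-0.6],[0,0,0],0.6],[[-0.3,0,-0.7],[0,0,0],0.6],[[-0.4,0,-0.7],[0,0,0],0.6],[[-0.4,0,-0.7],[0,0,0],0.6],[[-0.4,0,-0.7],[0,0,0],0.6],[[0,0,0],[0,0,0],0.6]])

```text
time: 43.0
eef_pos: [0.4769, -0.2667, 0.193]
tcp_rot: [0.288, 0.615, 0.689, -0.254]
ft_force: [0.6, 0.6, -1.3]
grip_width: 0.0512
grip_force: 0.0
```

Request:
drive_tool(commands=[[[0,0,0],[0,0.0417,0],0.6],[[0,0,0],[0,0.0417,0],0.6],[[0,0,0],[0,0.0417,0],0.6],[[0,0,0],[0,0.0417,0],0.6],[[0,0,0],[0,0.0417,0],0.6],[[0,0,0],[0,0.0417,0],0.6],[[0,0,0],[0,0.0417,0],0.6],[[0,0,0],[0,0.0417,0],0.6],[[0,0,0],[0,0.0417,0],0.6],[[0,0,0],[0,0.0417,0],0.6],[[0,0,0],[0,0.0417,0],0.6],[[0,0,0],[0,0.0417,0],0.6],[[0,0,0],[0,0,0],0.6],[[0,0,0],[0,0,0],0.6]])

```text
time: 44.4
eef_pos: [0.4747, -0.2674, 0.1864]
tcp_rot: [-0.288, 0.616, 0.688, 0.254]
ft_force: [-0.2, 0.6, 1.0]
grip_width: 0.0514
grip_force: 0.0
```

```bash
python3 - <<'E'
from h import *
for n in("scene","top"):
    c=look(n);fuses(c,n=="scene");lying(c,1);lying(c,2)
print(RT()[1]);grasp([.4429,-.0824],6.46)
E
```

```text
fuse [442.6 -82.9  19.8  21.1  86.3] 58 [ 24.  28. 102.]
other [599.8 -87.9  20.2  20.6  58.8] 84 [  3. 229. 152.]
other [ 617.8 -181.2   21.    18.8    3.6] 90 [ 14. 240. 169.]
other [709.9  31.    2.9  39.    7.2] 52 [ 16. 135.  31.]
lying 1 [ 483.6 -334.2] [ 485.8 -333.6   18.7   57.4    6.7] [0.0541 0.0577]
lying 2 [ 553.3 -326.3] [ 554.7 -325.8   19.3   58.5    7.6] [0.0546 0.0574]
other [ 617.3 -181.    19.5   19.1    1.9] 79 [ 17. 185. 159.]
other [ 5.993e+02 -8.760e+01  1.880e+01  1.880e+01  5.000e-01] 84 [  4. 188. 159.]
fuse [441.7 -81.9  20.   20.2  46.1] 82 [ 48.  13. 128.]
lying 1 [ 483.6 -334.2] [ 483.5 -333.7   20.6   58.1    6.8] [0.0546 0.0579]
lying 2 [ 553.3 -326.3] [ 552.9 -325.    20.4   58.3    6.5] [0.0549 0.0585]
[ 0.4750114  -0.26673539  0.19002366]
joints [-0.77  0.92  0.72  2.03  0.46  0.52] w 0.05113957092133032
pre [ 0.4485 -0.1323  0.0902]
shift u [ 0.655 -0.272  4.178] total mm 169.5 [-0.0005  0.0004  0.0002]
fin [ 0.4414 -0.0691  0.0266]
shift u [ 0.658 -0.268  6.428] total mm 258.7 [-0.0005  0.0004  0.0002]
```

Fuses A and C are both seated and centred. On to fuse B at (0.4425,-0.0824).

Request:
drive_tool(commands=[[[0.066,-0.027,0.4],[0,0,0],0.6],[[0.066,-0.027,0.4],[0,0,0],0.6],[[0.066,-0.027,0.4],[0,0,0],0.6],[[0.066,-0.027,0.4],[0,0,0],0.6],[[0.066,-0.027,0.4],[0,0,0],0.6],[[0.066,-0.027,0.4],[0,0,0],0.6],[[0.066,-0.027,0.4],[0,0,0],0.6],[[0.066,-0.027,0.4],[0,0,0],0.6],[[0.066,-0.027,0.4],[0,0,0],0.6],[[0.066,-0.027,0.4],[0,0,0],0.6],[[0,0,0],[0,0,0],0.6],[[0,0,0],[0,0,0],0.6]])

```text
time: 45.7
eef_pos: [0.4495, -0.1374, 0.0961]
tcp_rot: [-0.285, 0.615, 0.69, 0.254]
ft_force: [0.3, 0.0, -0.1]
grip_width: 0.0511
grip_force: 0.0
```

```bash
python3 - <<'E'
from h import *
c=look("scene");fuses(c,1)
print(RT()[1]);grasp([.4425,-.0824],6.46)
E
```

```text
fuse [442.6 -82.9  19.8  19.9  86.4] 60 [ 27.  25. 101.]
other [599.1 -88.2  22.3  20.8  29.8] 86 [  3. 226. 158.]
other [ 618.1 -181.    21.5   18.8    0.9] 91 [ 14. 243. 170.]
other [709.3  27.4   5.   39.1   6.3] 58 [ 16. 132.  31.]
[ 0.44970543 -0.13786419  0.0958153 ]
joints [-0.65  0.71  0.08  1.55  0.54  0.64] w 0.05138919842641409
pre [ 0.4481 -0.1323  0.0902]
shift u [ 0.002 -0.023  0.2  ] total mm 8.1 [-0.0001  0.0006  0.0006]
fin [ 0.441  -0.0691  0.0266]
shift u [ 0.007 -0.022  2.45 ] total mm 98.0 [-0.0001  0.0006  0.0006]
```

Request:
drive_tool(commands=[[[0,-0.022,0.4],[0,0,0],0.6],[[0,0,0.4],[0,0,0],0.6],[[0,0,0.4],[0,0,0],0.6],[[0,0,0.4],[0,0,0],0.6],[[0,0,0.4],[0,0,0],0.6],[[0,0,0.3],[0,0,0],0.6],[[0,0,0.13],[0,0,0],0.6],[[0,0,0],[0,0,0],0.6],[[0,0,0],[0,0,0],0.6],[[0,0,0],[0,0,0],0.1],[[0,0,0],[0,0,0],0.1],[[0,0,0],[0,0,0],0.1],[[0,0,0],[0,0,0],0.1],[[0,0,0],[0,0,0],0.1],[[0,0,0],[0,0,0],0.1]])

```text
time: 47.25
eef_pos: [0.4409, -0.0698, 0.0257]
tcp_rot: [-0.286, 0.615, 0.689, 0.255]
ft_force: [0.2, -4.0, 5.0]
grip_width: 0.0209
grip_force: 48.6
```

```bash
python3 - <<'E'
from h import *
held([.4425,-.0824]); print(RT()[1])
E
```

```text
fuse in tool mm [ -6.6   0.1 -11.4] axis [ 0.707 -0.    -0.707]
[ 0.44092352 -0.0697667   0.02566704]
```

Request:
drive_tool(commands=[[[0.3,0,-0.3],[0,0,0],0.1],[[0.5,0,-0.5],[0,0,0],0.1],[[0.5,0,-0.5],[0,0,0],0.1],[[0.5,0,-0.5],[0,0,0],0.1],[[0.5,0,-0.5],[0,0,0],0.1],[[0.5,0,-0.5],[0,0,0],0.1],[[0,0,0],[0,0,0],0.1],[[0,0,0],[0,-0.0417,0],0.1],[[0,0,0],[0,-0.0417,0],0.1],[[0,0,0],[0,-0.0417,0],0.1],[[0,0,0],[0,-0.0417,0],0.1],[[0,0,0],[0,-0.0417,0],0.1],[[0,0,0],[0,-0.0417,0],0.1],[[0,0,0],[0,0,0],0.1]])

```text
time: 48.65
eef_pos: [0.4406, -0.0676, 0.184]
tcp_rot: [0.002, 0.664, 0.747, -0.001]
ft_force: [1.2, 0.6, -0.0]
grip_width: 0.0207
grip_force: 48.9
```

Request:
drive_tool(commands=[[[0,0,0],[0,-0.0417,0],0.1],[[0,0,0],[0,-0.0417,0],0.1],[[0,0,0],[0,-0.0417,0],0.1],[[0,0,0],[0,-0.0417,0],0.1],[[0,0,0],[0,-0.0417,0],0.1],[[0,0,0],[0,-0.0417,0],0.1],[[0,0,0],[0,0,0],0.1]])

```text
time: 49.35
eef_pos: [0.4396, -0.0687, 0.181]
tcp_rot: [0.284, 0.613, 0.691, -0.259]
ft_force: [-1.1, 0.4, -0.4]
grip_width: 0.0208
grip_force: 48.9
```

```bash
python3 - <<'E'
from h import *
place(0,np.array([-.0066,0,-.0114]))
E
```

```text
joints [ 0.35  0.25 -0.38  1.19 -0.76  1.9 ] w 0.0207856662369351 z [ 0.43955388 -0.06871511  0.18097342]
above [ 0.4147 -0.3454  0.0833]
shift u [-3.048 -1.397  6.554] total mm 294.5 [-0.0013  0.0011  0.0027]
fin [ 0.4147 -0.3454  0.0333]
shift u [-2.161 -1.385  7.434] total mm 314.6 [-0.0013  0.0011  0.0027]
```

Request:
drive_tool(commands=[[[-0.4,-0.116,0.4],[-0.0013,0.0011,0.0027],0.1],[[-0.4,-0.116,0.4],[0,0,0],0.1],[[-0.4,-0.116,0.4],[0,0,0],0.1],[[-0.4,-0.116,0.4],[0,0,0],0.1],[[-0.4,-0.116,0.4],[0,0,0],0.1],[[-0.4,-0.116,0.4],[0,0,0],0.1],[[-0.4,-0.116,0.4],[0,0,0],0.1],[[-0.4,-0.116,0.4],[0,0,0],0.1],[[-0.4,-0.116,0.4],[0,0,0],0.1],[[-0.4,-0.116,0.4],[0,0,0],0.1],[[-0.4,-0.116,0.4],[0,0,0],0.1],[[-0.4,-0.116,0.4],[0,0,0],0.1],[[0,0,0],[0,0,0],0.1],[[0.43,0,0.43],[0,0,0],0.1],[[0.43,0,0.43],[0,0,0],0.1],[[0.43,0,0.43],[0,0,0],0.1],[[0.43,0,0.43],[0,0,0],0.1],[[0,0,0],[0,0,0],0.1],[[0,0,0],[0,0,0],0.1]])

```text
time: 51.25
eef_pos: [0.4161, -0.3455, 0.0857]
tcp_rot: [0.286, 0.618, 0.688, -0.251]
ft_force: [1.1, -0.0, 0.6]
grip_width: 0.0207
grip_force: 49.0
```

```bash
python3 - <<'E'
from h import *
place(0,np.array([-.0066,0,-.0114]),up=.014)
c=look("top")
P=cloud(c);h=cv2.cvtColor(c["img"],cv2.COLOR_BGR2HSV)
m=(np.linalg.norm(P[...,:2]-RT()[1][:2],axis=2)<.06)&(P[...,2]>.07)&(h[...,1]<70)&(h[...,2]>100)&(P[...,2]<.13)
for b in blobs(m,10): print(rect(P[b]),np.percentile(P[b][:,2],[5,50,95]).round(4))
E
```

```text
joints [-0.31  0.16 -0.8   0.22 -0.7   1.01] w 0.020673695025783995 z [ 0.41610812 -0.34546435  0.08572815]
above [ 0.4147 -0.3454  0.0473]
shift u [ 0.681 -0.042  0.678] total mm 38.5 [ 0.0012 -0.0012 -0.0021]
fin [ 0.4147 -0.3454  0.0333]
shift u [ 0.928 -0.045  0.926] total mm 52.5 [ 0.0012 -0.0012 -0.0021]
[ 430.5 -337.8    3.7   21.7    7.7] [0.0967 0.1102 0.1189]
[ 415.9 -342.    18.7   58.4    7.4] [0.1025 0.1062 0.109 ]
[ 402.  -339.7    4.3   21.6    5. ] [0.0991 0.1065 0.1177]
```

Request:
drive_tool(commands=[[[0.24,-0.055,0.24],[0.0012,-0.0012,-0.0021],0.1],[[0.24,0,0.24],[0,0,0],0.1],[[0.2,0,0.2],[0,0,0],0.1],[[0,0,0],[0,0,0],0.1],[[0.07,0,0.07],[0,0,0],0.1],[[0,0,0],[0,0,0],0.1],[[0.05,0,0.05],[0,0,0],0.1],[[0,0,0],[0,0,0],0.1]])

```text
time: 52.1
eef_pos: [0.414, -0.3456, 0.0405]
tcp_rot: [0.286, 0.615, 0.689, -0.255]
ft_force: [-2.5, -1.7, 0.7]
grip_width: 0.0208
grip_force: 49.2
```

Request:
drive_tool(commands=[[[0.05,0,0.05],[0,0,0],0.1],[[0,0,0],[0,0,0],0.1],[[0.03,0,0.03],[0,0,0],0.1],[[0,0,0],[0,0,0],0.1]])

```text
time: 52.5
eef_pos: [0.414, -0.3455, 0.0357]
tcp_rot: [0.286, 0.615, 0.689, -0.255]
ft_force: [-5.1, -0.5, 2.5]
grip_width: 0.0206
grip_force: 50.4
```

Request:
drive_tool(commands=[[[0,-0.02,0],[0,0,0],0.1],[[0.02,0,0.02],[0,0,0],0.1],[[0,0,0],[0,0,0],0.1],[[0.01,0,0.01],[0,0,0],0.1],[[0,0,0],[0,0,0],0.1]])

```text
time: 53.0
eef_pos: [0.4139, -0.3456, 0.0345]
tcp_rot: [0.287, 0.615, 0.689, -0.255]
ft_force: [-3.7, 4.4, 11.5]
grip_width: 0.0209
grip_force: 51.7
```

Seated at 11 N. Release, retreat and return the tool to vertical.

Request:
drive_tool(commands=[[[0,0,0],[0,0,0],0.35],[[0,0,0],[0,0,0],0.45],[[0,0,0],[0,0,0],0.5],[[0,0,0],[0,0,0],0.5],[[0,0,-0.2],[0,0,0],0.5],[[0,0,-0.4],[0,0,0],0.5],[[0,0,-0.6],[0,0,0],0.5],[[-0.3,0,-0.7],[0,0,0],0.5],[[-0.4,0,-0.7],[0,0,0],0.5],[[-0.4,0,-0.7],[0,0,0],0.3],[[-0.4,0,-0.7],[0,0,0],0],[[0,0,0],[0,0.0417,0],0],[[0,0,0],[0,0.0417,0],0],[[0,0,0],[0,0.0417,0],0],[[0,0,0],[0,0.0417,0],0],[[0,0,0],[0,0.0417,0],0],[[0,0,0],[0,0.0417,0],0],[[0,0,0],[0,0,0],0],[[0,0,0],[0,0,0],0]])

```text
time: 54.9
eef_pos: [0.4049, -0.2754, 0.1892]
tcp_rot: [0.001, 0.667, 0.745, -0.001]
ft_force: [-0.2, 1.0, 0.4]
grip_width: -0.0003
grip_force: 0.0
```

```bash
python3 - <<'E'
from h import *
for n in("scene","top"):
    c=look(n); [lying(c,k) for k in(0,1,2)]
    if n=="scene": scr(c,1)
    P=cloud(c);z=P[...,2]
    for b in blobs(roi((z>.019)&(z<.03),(262,250,298,284) if n=="top" else (335,165,368,192))): print(n,"cap",rect(P[b]),np.median(P[b][:,2]))
print(RT()[1]);go([.439,.0258,.10],down(6.46));go([.439,.0258,.04],down(6.46))
E
```

```text
lying 0 [ 414.3 -342. ] [ 417.3 -341.6   19.1   57.6    9.9] [0.0546 0.0574]
lying 1 [ 483.6 -334.2] [ 484.  -334.1   21.8   57.6    6.1] [0.0545 0.0576]
lying 2 [ 553.3 -326.3] [ 554.5 -325.9   19.3   58.4    5.8] [0.0546 0.0574]
rib [721.    2.4  24.7  59.9   6.6] foot [696.1  53.4  70.9 212.   26.1]
scene cap [439.4  26.1  34.1  33.9  66.3] 0.021963440082324315
lying 1 [ 483.6 -334.2] [ 483.4 -333.2   20.7   57.2    6.8] [0.0545 0.0582]
lying 2 [ 553.3 -326.3] [ 552.7 -325.    21.1   57.5    6.2] [0.0547 0.0577]
top cap [438.9  25.4  33.2  34.4  46.2] 0.02140206483069712
[ 0.40510106 -0.27432276  0.18952658]
shift u [7.364 1.69  2.221] total mm 315.0 [0.0001 0.0008 0.0002]
shift u [7.368 1.69  3.721] total mm 337.0 [0.0001 0.0008 0.0002]
```

All three fuses are seated. But the scraper has been knocked aside: its rib is now at (0.721,0.002), so the foot overhangs the mat. I'll put it back before pressing the button.

Request:
drive_tool(commands=[[[0.428,0.616,0.07],[0,0,0],1],[[0.428,0.616,0.07],[0,0,0],1],[[0.428,0.616,0.07],[0,0,0],1],[[0.428,0.616,0.07],[0,0,0],1],[[0.428,0.616,0.07],[0,0,0],1],[[0.428,0.616,0.07],[0,0,0],1],[[0.428,0.616,0.07],[0,0,0],1],[[0.428,0.616,0.07],[0,0,0],1],[[0.428,0.616,0.07],[0,0,0],1],[[0.428,0.616,0.07],[0,0,0],1],[[0.428,0.616,0.07],[0,0,0],1],[[0.428,0.616,0.07],[0,0,0],1],[[0.428,0.616,0.07],[0,0,0],1],[[0.3,0.4,0.07],[0,0,0],1],[[0,0,0],[0,0,0],1],[[0,0,0],[0,0,0],1]])

```text
time: 56.6
eef_pos: [0.7128, -0.0029, 0.1506]
tcp_rot: [0.001, 0.665, 0.746, -0.0]
ft_force: [0.2, 0.0, -0.1]
grip_width: 0.0855
grip_force: 0.0
```

```bash
python3 - <<'E'
from h import *
c=look("scene");P=cloud(c);z=P[...,2]
rib=P[roi((z>.055)&(z<.07),(300,235,430,330))];print(rect(rib),len(rib));ft=P[roi((z>.012)&(z<.024),(300,235,430,330))];print("footz",np.median(ft[:,2]))
t=rect(rib);s=env.read_state();print(s["eef_pos"],s["joints"].round(2))
go([t[0]/1000,t[1]/1000,.1],down(6.6));cv2.imwrite("pics/k.png",cv2.resize(c["img"][200:330,280:460],None,fx=3,fy=3))
E
```

```text
[721.5   2.3  25.3  60.3   3.5] 512
footz 0.020649576688882565
[ 0.71265093 -0.00357034  0.15087166] [-0.    0.7   0.51  1.38 -0.    1.45]
shift u [0.123 0.235 1.272] total mm 52.0 [ 0.0003  0.0005 -0.0005]
```

View pics/k.png

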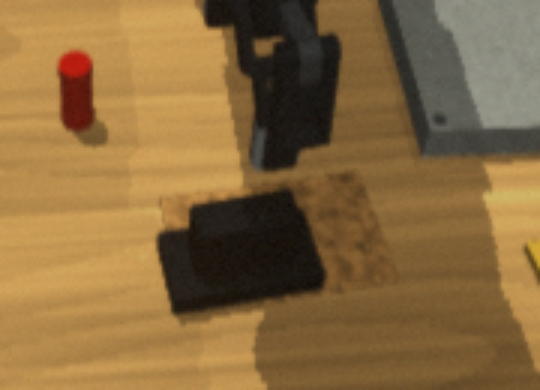

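The scraper is upright at crop (245,245) but hangs off the mat's -y edge. Grip it and move it back.

Request:
drive_tool(commands=[[[0.123,0.235,0],[0,0,0],1],[[0,0,0],[0,0,0],1],[[0,0,0.5],[0,0,0],1],[[0,0,0.5],[0,0,0],1],[[0,0,0.5],[0,0,0],1],[[0,0,0.5],[0,0,0],1],[[0,0,0.4],[0,0,0],1],[[0,0,0],[0,0,0],1],[[0,0,0],[0,0,0],1]])

```text
time: 57.55
eef_pos: [0.7217, 0.0014, 0.0552]
tcp_rot: [0.001, 0.666, 0.746, 0.0]
ft_force: [0.5, -0.2, 0.3]
grip_width: 0.0852
grip_force: 0.0
```

Request:
drive_tool(commands=[[[0,0,0.3],[0,0,0],1],[[0,0,0.26],[0,0,0],1],[[0,0,0],[0,0,0],1],[[0,0,0],[0,0,0],0.1],[[0,0,0],[0,0,0],0.1],[[0,0,0],[0,0,0],0.1],[[0,0,0],[0,0,0],0.1],[[0,0,0],[0,0,0],0.1],[[0,0,0],[0,0,0],0.1],[[0,0,0],[0,0,0],0.1]], newtons=80)

```text
time: 58.55
eef_pos: [0.7224, 0.0017, 0.0324]
tcp_rot: [0.001, 0.666, 0.746, 0.0]
ft_force: [-0.1, 0.6, 6.1]
grip_width: 0.0228
grip_force: 79.2
```

Request:
drive_tool(commands=[[[0,0,-0.2],[0,0,0],0.1],[[0,0,-0.2],[0,0,0],0.1],[[0,0,0],[0,0,0],0.1],[[0.2,-0.125,0],[0,0,0],0.1],[[0.2,-0.125,0],[0,0,0],0.1],[[0.2,-0.125,0],[0,0,0],0.1],[[0.2,-0.125,0],[0,0,0],0.1],[[0,0,0],[0,0,0],0.1],[[0,0,0.15],[0,0,0],0.1],[[0,0,0.15],[0,0,0],0.1],[[0,0,0.08],[0,0,0],0.1],[[0,0,0],[0,0,0],0.1]])

```text
time: 59.75
eef_pos: [0.6985, 0.0309, 0.0324]
tcp_rot: [0.0, 0.666, 0.746, -0.0]
ft_force: [-3.4, -0.3, 4.0]
grip_width: 0.0228
grip_force: 79.4
```

Request:
drive_tool(commands=[[[0,0,0],[0,0,0],0.5],[[0,0,0],[0,0,0],0.8],[[0,0,0],[0,0,0],1],[[0,0,0],[0,0,0],1],[[0,0,-0.3],[0,0,0],1],[[0,0,-0.6],[0,0,0],1],[[0,0,-0.8],[0,0,0],1],[[0,0,-0.8],[0,0,0],1],[[0,-0.2,-0.5],[0,0,0],0.5],[[0,-0.7,0],[0,0,0],0],[[0,-0.7,0],[0,0,0],0],[[0,-0.7,0],[0,0,0],0],[[0,-0.7,0],[0,0,0],0],[[0,-0.7,0],[0,0,0],0],[[0,-0.7,0],[0,0,0],0],[[0,-0.7,0],[0,0,0],0],[[0,-0.7,0],[0,0,0],0],[[0,0,0],[0,0,0],0],[[0,0,0],[0,0,0],0]])

```text
time: 61.65
eef_pos: [0.4683, 0.0052, 0.1536]
tcp_rot: [0.001, 0.666, 0.746, 0.001]
ft_force: [0.1, 0.6, 0.1]
grip_width: -0.0001
grip_force: 0.0
```

```bash
python3 - <<'E'
from h import *
c=look("scene");P=cloud(c);z=P[...,2]
print("rib",rect(P[roi((z>.055)&(z<.07),(325,245,415,310))]))
[lying(c,k) for k in(0,1,2)]
print(RT()[1],env.read_state()["grip_width"]);go([.4391,.0258,.05],down(6.46))
E
```

```text
rib [698.5  31.5  25.2  59.8   6.7]
lying 0 [ 414.3 -342. ] [ 415.8 -341.4   18.6   57.5    6.9] [0.0543 0.0573]
lying 1 [ 483.6 -334.2] [ 485.6 -333.4   21.1   57.7    5.5] [0.0541 0.0573]
lying 2 [ 553.3 -326.3] [ 554.6 -325.7   18.8   58.6    4.8] [0.0545 0.0576]
[0.46878146 0.0052545  0.15340547] -0.00035695264929458474
shift u [ 0.596 -0.686  2.583] total mm 109.5 [ 0.0008  0.0003 -0.    ]
```

The scraper is back on the mat at (0.6985,0.0315) and the fuses are steady. Now the button.

Request:
drive_tool(commands=[[[0.3,-0.343,0],[0,0,0],0],[[0.3,-0.343,0],[0,0,0],0],[[0,0,0.5],[0,0,0],0],[[0,0,0.5],[0,0,0],0],[[0,0,0.5],[0,0,0],0],[[0,0,0.5],[0,0,0],0],[[0,0,0.5],[0,0,0],0],[[0,0,0.4],[0,0,0],0],[[0,0,0],[0,0,0],0],[[0,0,0.1],[0,0,0],0],[[0,0,0.1],[0,0,0],0],[[0,0,0],[0,0,0],0]])

```text
time: 62.9
eef_pos: [0.4384, 0.026, 0.0286]
tcp_rot: [0.001, 0.666, 0.746, 0.0]
ft_force: [0.6, 0.6, -0.1]
grip_width: -0.0002
grip_force: 0.0
```

Request:
drive_tool(commands=[[[0,0,0.06],[0,0,0],0],[[0,0,0.06],[0,0,0],0],[[0,0,0.04],[0,0,0],0],[[0,0,0],[0,0,0],0]])

```text
time: 63.3
eef_pos: [0.4381, 0.0259, 0.022]
tcp_rot: [0.0, 0.666, 0.746, 0.0]
ft_force: [-0.0, -0.3, 2.0]
grip_width: 0.0001
grip_force: 0.7
```

Request:
drive_tool(commands=[[[0,0,0.05],[0,0,0],0],[[0,0,0.05],[0,0,0],0],[[0,0,0.03],[0,0,0],0],[[0,0,0],[0,0,0],0]])

```text
time: 63.7
eef_pos: [0.4382, 0.0259, 0.0168]
tcp_rot: [0.001, 0.666, 0.746, 0.0]
ft_force: [0.1, -0.1, 3.3]
grip_width: -0.0001
grip_force: 2.2
```

Request:
drive_tool(commands=[[[0,0,0.03],[0,0,0],0],[[0,0,0.03],[0,0,0],0],[[0,0,0],[0,0,0],0],[[0,0,0],[0,0,0],0]])

```text
time: 64.1
eef_pos: [0.4384, 0.0259, 0.0155]
tcp_rot: [0.001, 0.666, 0.746, 0.0]
ft_force: [-9.2, -1.5, 32.5]
grip_width: -0.0002
grip_force: 16.4
```

Bottomed at 32 N, so it's fully pressed. Rise and make a final check.

Request:
drive_tool(commands=[[[0,0,-0.1],[0,0,0],0],[[0,0,-0.4],[0,0,0],0],[[0,0,-0.7],[0,0,0],0],[[0,0,-0.7],[0,0,0],0],[[0,0,-0.7],[0,0,0],0],[[0,0,-0.7],[0,0,0],0],[[0,0,0],[0,0,0],0],[[0,0,0],[0,0,0],0],[[0,0,0],[0,0,0],0]])

```text
time: 65.0
eef_pos: [0.4374, 0.0259, 0.1455]
tcp_rot: [-0.0, 0.666, 0.746, -0.001]
ft_force: [-0.3, -0.3, 0.2]
grip_width: 0.0001
grip_force: 0.0
```

```bash
python3 - <<'E'
from h import *
c=look("scene","end");P=cloud(c);z=P[...,2]
print("rib",rect(P[roi((z>.055)&(z<.07),(325,245,415,310))]))
[lying(c,k) for k in(0,1,2)]
for m in blobs(roi(yellow(c),(390,155,535,255)),3): print("chip",np.round(cast(c,np.argwhere(m).mean(0)[::-1],.007)*1000)[0])
E
```

```text
rib [698.3  31.9  25.3  60.6   5.8]
lying 0 [ 414.3 -342. ] [ 415.8 -341.6   18.5   57.1    5.4] [0.0542 0.0573]
lying 1 [ 483.6 -334.2] [ 485.9 -333.7   19.4   57.4    6.3] [0.0545 0.0573]
lying 2 [ 553.3 -326.3] [ 555.  -325.8   19.1   58.4    7.6] [0.0547 0.0576]
chip [448. 295.   7.]
chip [476. 295.   7.]
chip [591. 291.   7.]
chip [625. 291.   7.]
```

View pics/end.png

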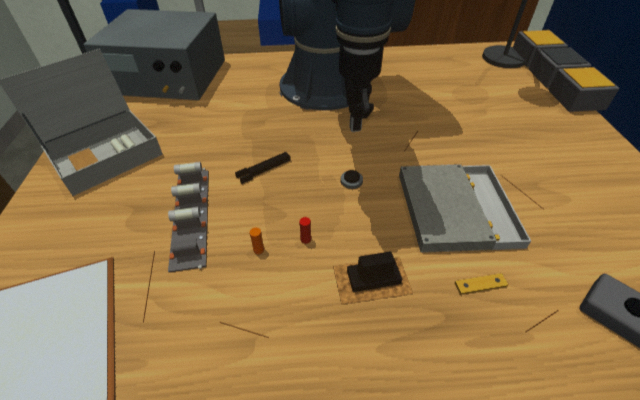

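The final picture shows fuses in three saddles at (187,170), (186,192) and (185,215). The scraper is on its mat at (376,272), the plate is clear with the chips in the trough, and the busbar and puller haven't moved.

```bash
python3 -c "
from workcell import order
print(order.close_job())"
```

```text
the job is handed in; nothing more can be done
None
```

The job is handed in: all four trimmings are in the trough, the scraper is upright on its mat (I put it back a second time after it was knocked aside), all three fuses present lie centred in saddles, and the test button was pressed fully down last.

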